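# Seal the last parcel and weigh the order on the two-pan balance

### The job

On the table, press down the closing strip of the long open parcel with the smoothing block: bear on it lightly and steadily from the pull-tab end along to the other end, the sole keeping to the strip, then put the block back upright on its rest. Weigh the whole order: lay every parcel flat in the goods pan (the balance's left pan) and load bar weights into the other pan until the beam is level, and leave it standing so, without disturbing the other things on the table.

Things in the scene. Friction and masses are not known exactly. Their poses are not given: they have to be found in the camera images.
- balance: fixed grey two-pan counter balance, 410 mm long (its y axis), 220 mm deep (x); origin on the table under its middle. Goods pan on its +y side (robot's left), weight pan on its -y side, pan centres 120 mm from the middle. Between them a housing 85 x 50 mm, 84 mm high, and at its far side a white index plate 56 mm wide, top 141 mm above the table, with a black pointer on each face
- beam (a joint): the balance's beam, rad: 0 level (also when empty), positive when the goods pan is low, negative when the weight pan is low; stops at -0.20 and 0.20. Each 100 g of difference tilts it by 0.09 rad, moving each pan 11 mm; where a load lies on its pan does not matter. It comes to rest in about 1.5 s. All parcels of one order together weigh 500 to 1000 g
- goods_pan_floor (a point): centre of the goods pan's floor (upper face). Each pan is a shallow aluminium tray, inside 214 mm (balance's x) by 164 mm (its y), lip 3 mm thick and 6 mm above the floor; it stays horizontal, and rises and sinks with the beam; floor 70 mm above the table when level. Axes as the balance's
- weight_pan_floor (a point): centre of the weight pan's floor; same tray, same axes
- w500: black cast-iron bar weight with a grip rib standing along its middle to be pinched from above; origin under the centre of its base, x along its length, z up. 500 g: base 80 x 44 x 14 mm, rib 66 mm long, 14 mm thick, 22 mm high above the base (36 mm in all)
- w200a: black cast-iron bar weight with a grip rib standing along its middle to be pinched from above; origin under the centre of its base, x along its length, z up. 200 g, one of two alike: base 70 x 34 x 8.5 mm, rib 46 mm long, 10 mm thick, 16 mm high above the base (24.5 mm in all)
- w200b: black cast-iron bar weight with a grip rib standing along its middle to be pinched from above; origin under the centre of its base, x along its length, z up. 200 g, the other of the two, the same sizes
- w100: black cast-iron bar weight with a grip rib standing along its middle to be pinched from above; origin under the centre of its base, x along its length, z up. 100 g: base 60 x 25 x 6.5 mm, rib 36 mm long, 8 mm thick, 14 mm high above the base (20.5 mm in all)
- parcel_open: the longest parcel, always there: kraft, 150 x 52 x 40 mm (length x width x height), a paler closing strip 26 mm wide along the whole middle of its top, a white pull tab sticking out 16 mm at its -x end. Origin under its centre, x along its length away from the tab, z up. Each parcel weighs a whole number of hundreds of grams, within 3 %
- strip_start (a point): the pull-tab end of the closing strip, on the open parcel's top face, 75 mm from its middle; the top is firm and gives less than 1 mm
- strip_end (a point): the other end of the strip, on the top face, 75 mm from the middle
- parcel_s: closed kraft parcel with a paper label, already sealed; may be absent. A plain solid box 105 x 48 x 36 mm (length x width x height); origin under its centre, x along its length, z up. Its weight is not marked.
- parcel_m: closed kraft parcel with a paper label, already sealed; may be absent. A plain solid box 125 x 50 x 40 mm (length x width x height); origin under its centre, x along its length, z up. Its weight is not marked.
- parcel_l: closed kraft parcel with a paper label, already sealed; may be absent. A plain solid box 140 x 52 x 44 mm (length x width x height); origin under its centre, x along its length, z up. Its weight is not marked.
- block: smoothing block: pale wood, flat grey felt sole 60 x 46 mm, base 16 mm thick with the felt, upright handle in the middle 54 mm long, 26 mm thick, rising 42 mm above the base (58 mm in all), 140 g. Origin at the centre of the sole's underside, x along its length, z up; either way round will do
- rest: the block's rest: a fixed black tray, 100 x 86 mm, inside 92 x 78 mm, floor 4 mm above the table, lip 10 mm above the table. Origin on the table under its centre, x along its 100 mm length
- tape_roll: a roll of brown packing tape lying flat, 90 mm across and 48 mm high (bystander); origin under its centre
- stapler: a black office stapler, 130 x 36 x 46 mm (bystander); origin under its middle
There are look-alikes about, which are no part of the job. Leave any blue or pink look-alike of the block alone.

How it is judged:
By the outcome, as a careful person would: the job done as asked, in the order asked, and still so for the second after the job is handed in, with the robot touching nothing.
Of parcel_s, parcel_m, parcel_l only 1 to 2 are there at a start; the rules pass over those that are not, and their reading is None.
At some moment in a run one of w500, w200a, w200b, w100 may be knocked a few centimetres aside while the robot is not near it.
Once in a run the grip may slacken for a moment while it holds something.
It also fails if it takes over 210 s, if anything falls off the work surface, if the arm or the gripper's body presses on something with over 40 N, if the wrist force passes 120 N, or if a joint passes its speed limit or range.

### The arm

A 7-joint arm with a two-finger parallel gripper is mounted at the origin on the work surface. World frame = base frame: x ahead of the robot, y to its left, z up, the work surface at z = 0. Lengths are in m, angles in degrees, forces in N, time in s.
With the tool pointing down it reaches from about 0.4 to 0.925 m from the base axis. Payload 4.1 kg.
Tool frame: the origin (TCP) lies on the centre line of the jaws, within the pads' length; the fingertips stand 17 mm ahead of it and the grasp point (between the pads) lies 2 mm behind it; z points along the fingers, x is the direction in which the jaws open and shut, and the axes are right-handed (so a half turn about z gives the same grasp; the last joint's range is limited). The gripper opens to 85 mm and grips with 20 to 120 N. Pads are 22 mm wide; open, the fingers measure 114 mm over their backs; the gripper's body (76 mm by 85 mm) begins 54 mm behind the grasp point. The pads swing forward as they close: fully open they stand 13 mm farther back than shut.
Start: joints at [-5.672, 22.827, 2.584, 88.041, -1.071, 69.15, -2.905], TCP at [0.65, 0, 0.248] pointing down, gripper open.
Joint ranges: [-161.44, 161.44], [-28.35, 127.94], [-78.24, 83.42], [0, 140.83], [-78.03, 258.03], [13.02, 114.36], [-168.23, 168.23]. Speed limits (degrees/s): [147.25, 147.25, 180, 180, 180, 180, 180].

### API

Orientations are given as [roll, pitch, yaw] about the fixed x, y, z axes, in that order (R = Rz(yaw) Ry(pitch) Rx(roll)).
In Python, from cell import env, imaging, job gives the robot as it stands. The module is installed in compiled form; this text tells all that it offers.
- The arm moves only by the tool carry_out, never from a script. Its arguments are lists of equal length, an entry for each row: "claw": the opening, from 0 (shut) to 1 (fully open); "translation": the shift along the tool's x, y, z in mm, a list of three; "dr": the turn, a rotation vector about the tool's x, y, z in rad, a list of three. A call has 1 to 12 rows; each row is the pose to reach, as a shift and turn from the pose commanded when the call began, along the tool's axes at that moment; what a row does not reach only later rows make up. A row lasts 1/8 s, in which the tool goes at most 62.5 mm and 10.7 degrees, less where a joint would pass 70% of its speed; a pose out of reach is approached as far as the arm can. A call with a gripper value outside its range is refused whole. The fingers move at their own pace and stop on an object; "squeeze" is the grip in N (left out, the last holds). Time passes only in rows, so rows that repeat a pose let the fingers close. It gives the time, the measured TCP pose, the force and the opening at its end, in the units of the state.
- env.observe(): the state, without advancing time (a new reading comes with each control period).
- imaging.get_image(name): name is "scene" or "side" or "wrist"; returns a dict with "frame" (384x512x3 uint8, blue, green, red), "mtx" (3x3 intrinsics, pixels), "R" (3x3) and "t" (3): a world point X has camera coordinates R X + t. Camera axes: x right, y down, z forward; pixel columns grow to the right and rows downward; lengths in m; the calibration is good to about 2 mm. A picture is of the moment at which its call begins. There is no depth.
- job.finish_job(): hands the job in, once; it reports no verdict.
The state is a dict: "time": time; "q": joint angles; "dq": joint speeds; "tau": joint torques, N m; "tool_pos": TCP position; "tcp_rot": TCP orientation; "contact_force": force on the tool from outside, world axes, zero at the start; "moment": the same for the moment, N m; "width": finger opening in m.
Only numpy, scipy, OpenCV 4.12 (cv2) and the standard library are available. Lean on these libraries where they do the work, as an engineer would, in place of code of your own. Each camera call takes 0.05 s, during which the arm holds its last target. There are 200 camera calls.

## Working session

There is one attempt and no reset: what is moved stays moved. The work goes in short steps, Python scripts to look and compute and a tool call to move; the robot and the scene stay as the last step left them, time stands still between calls to the robot, and variables do not carry over. Pictures are saved under pics/ and viewed, about 12 in all and at most 16, crops included, and the job is handed in when it is done.

Besides the shell and the picture viewer there is one more tool, called after "Call:" by a JSON object that holds its "method" and its "body". carry_out: Moves the arm, as the interface text tells. Its arguments: {"type":"object","properties":{"claw":{"type":"array"},"translation":{"type":"array"},"dr":{"type":"array"},"squeeze":{"type":"number"}},"required":["claw","translation","dr"]}

```bash
mkdir -p pics
cat > h.py <<'E'
import numpy as np, cv2
from cell import env, imaging, job
def grab(n,fn=None):
    d=imaging.get_image(n)
    if fn: cv2.imwrite('pics/'+fn,d['frame'])
    return d
def ray(d,u,v,z):
    "pixel -> world point on plane z"
    R,t=np.array(d['R']),np.array(d['t']); c=-R.T@t
    r=R.T@np.linalg.solve(np.array(d['mtx']),[u,v,1.]); return c+r*(z-c[2])/r[2]
def proj(d,X):
    p=np.array(d['mtx'])@(np.array(d['R'])@np.array(X,float)+np.array(d['t'])); return p[:2]/p[2]
E
python3 - <<'E'
from h import *
a=grab('scene');b=grab('side');w=grab('wrist','w0.png')
import pickle; pickle.dump((a,b,w),open('v0.pkl','wb'))
cv2.imwrite('pics/s0.png',cv2.resize(a['frame'],(800,600),interpolation=cv2.INTER_CUBIC));cv2.imwrite('pics/d0.png',cv2.resize(b['frame'],(800,600),interpolation=cv2.INTER_CUBIC))
s=env.observe();print(s)
for d in(a,b,w):print(-np.array(d['R']).T@d['t'],d['mtx'][0][0])
E
```

```text
{'time': 0.15, 'q': array([-5.67598974, 22.86307048,  2.58111969, 88.09634081, -1.07323253,
       69.15138462, -2.90384537]), 'dq': array([-0.00849507, -0.10828055,  0.03970106, -0.135572  ,  0.08487579,
        0.04786636, -0.0122327 ]), 'tau': array([ 2.78519030e-03, -4.75559378e+01,  1.36737496e+00, -2.54510736e+01,
        1.19318470e-02,  6.58601144e-03, -1.99015865e-06]), 'tool_pos': array([6.49544101e-01, 7.70304012e-05, 2.47502013e-01]), 'tcp_rot': array([1.79995432e+02, 8.65059406e-02, 1.00427147e-02]), 'contact_force': array([0.39318531, 0.12186307, 0.04305981]), 'moment': array([-0.00609561,  0.00508512,  0.00140766]), 'width': 0.08522084484964879}
[1.51675564 0.51112495 1.23531876] 450.54071466938865
[ 0.2490179  -0.81780223  0.87571698] 390.65714122939335
[0.64907528 0.08132155 0.37300872] 287.937690991429
```

View pics/s0.png

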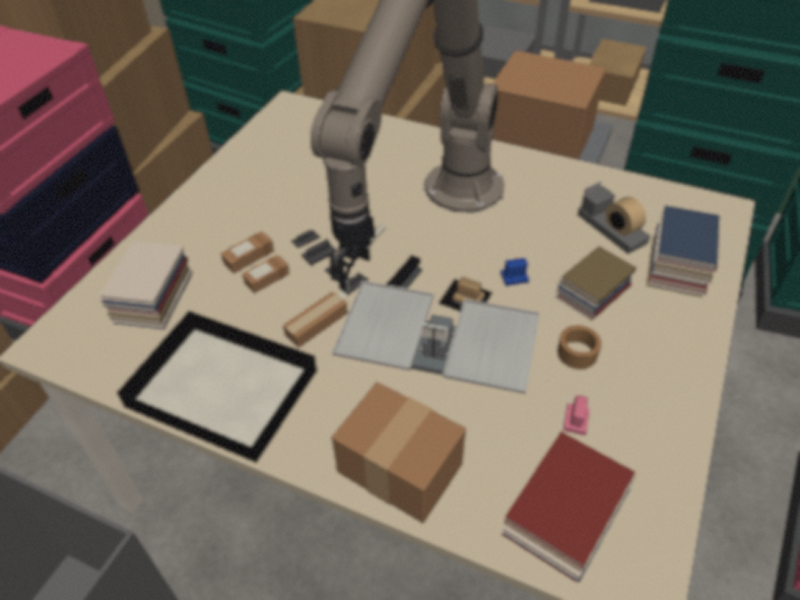

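View pics/d0.png

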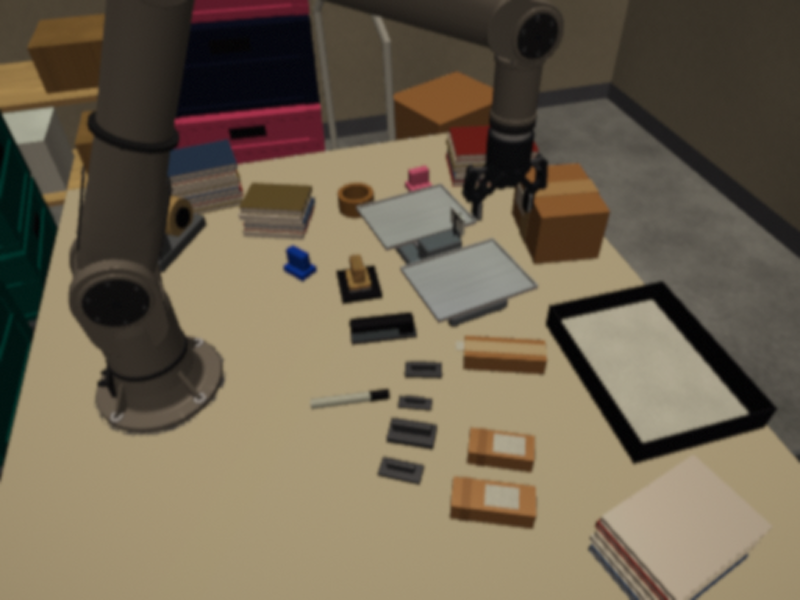

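The scene view (800x600 px) shows the open parcel at (316,318), closed parcels at (247,250) and (266,272), and dark weights around (305-355,238-285). The block on its rest is at (468,290), its look-alikes are blue (515,270) and pink (577,413), and the balance is in the middle. In the side view the four weights are at (423,369), (415,402), (412,433) and (401,470). The stapler (383,328) and the knife (350,398) are bystanders.

Run:
```python
from h import *
import pickle
a,b,w=pickle.load(open('v0.pkl','rb'))
k=.64
for n,u,v,z in [('open',503,345,.04),('tab',461,345,.037),('end',546,346,.04),('s',503,440,.036),('m/l',495,490,.042),('w1',423,366,.02),('w2',415,400,.02),('w3',412,428,.02),('w4',401,467,.02),('stapler',383,322,.04),('block',357,259,.055),('rest',359,283,.005),('blue',298,270,0),('house',440,242,.084),('wpanA',402,267,.073),('wpanB',493,240,.073),('wpanC',536,286,.073),('wpanD',443,319,.073),('gA',359,210,.073),('gB',438,186,.073),('gC',474,219,.073),('knife',350,398,0)]:
    print(n,np.round(ray(b,u*k,v*k,z),3))
f=a['frame'][120:260,130:370]; f2=b['frame'][150:345,190:360]
cv2.imwrite('pics/c1.png',cv2.resize(f2,None,fx=3,fy=3,interpolation=cv2.INTER_CUBIC))
```

```text
open [ 0.62  -0.128  0.04 ]
tab [ 0.547 -0.103  0.037]
end [ 0.695 -0.153  0.04 ]
s [ 0.543 -0.317  0.036]
m/l [ 0.495 -0.398  0.042]
w1 [ 0.469 -0.118  0.02 ]
w2 [ 0.433 -0.188  0.02 ]
w3 [ 0.412 -0.243  0.02 ]
w4 [ 0.374 -0.308  0.02 ]
stapler [ 0.423 -0.007  0.04 ]
block [0.413 0.176 0.055]
rest [0.41  0.156 0.005]
blue [0.29  0.243 0.   ]
house [0.587 0.146 0.084]
wpanA [0.492 0.103 0.073]
wpanB [0.702 0.133 0.073]
wpanC [ 0.728 -0.028  0.073]
wpanD [ 0.524 -0.063  0.073]
gA [0.452 0.326 0.073]
gB [0.656 0.368 0.073]
gC [0.691 0.217 0.073]
knife [ 0.327 -0.136  0.   ]
```

View pics/c1.png

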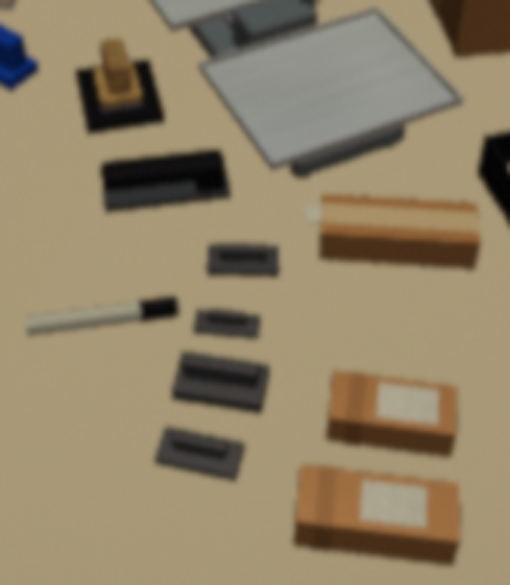

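View pics/w0.png

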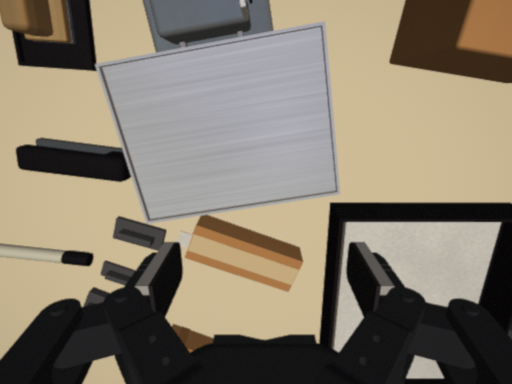

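The crop confirms the natural-wood block on the black tray at crop px (118,72) and the stapler at (165,180). The weights are w200 (243,258), w100 (228,323), w500 (222,380) and w200 (200,452). The two labelled parcels are at (393,410) and (377,512), and the open one with its tab is at (400,228). Next I write the move planner and take closer looks.

```bash
cat > plan.py <<'E'
# usage: plan.py "x y z yaw claw n;..." -> rows from commanded pose kept in cmd.json; "dry" as argv[2] to not store
import sys,json,os,numpy as np
c=json.load(open('cmd.json')) if os.path.exists('cmd.json') else [650,0,248,0]
x0,y0,z0,w0=c; p=np.radians(w0)
T=[];D=[];C=[]
for s in sys.argv[1].split(';'):
    x,y,z,w,cl,n=map(float,s.split())
    dx,dy=x-x0,y-y0
    t=[round(np.cos(p)*dx+np.sin(p)*dy),round(np.sin(p)*dx-np.cos(p)*dy),round(z0-z)]
    r=[0,0,round(-np.radians(w-w0),2)]
    for i in range(int(n)): T.append(t);D.append(r);C.append(cl)
nx=[x0+np.cos(p)*t[0]+np.sin(p)*t[1],y0+np.sin(p)*t[0]-np.cos(p)*t[1],z0-t[2],w0-np.degrees(r[2])]
json.dump(nx,open('cmd.json','w'))
f=lambda l:json.dumps(l).replace(' ','')
print(len(T),f(C),f(T),f(D),np.round(nx,2))
E
python3 plan.py "460 60 268 0 1 5"
```

```text
5 [1.0,1.0,1.0,1.0,1.0] [[-190,-60,-20],[-190,-60,-20],[-190,-60,-20],[-190,-60,-20],[-190,-60,-20]] [[0,0,-0.0],[0,0,-0.0],[0,0,-0.0],[0,0,-0.0],[0,0,-0.0]] [460.  60. 268.   0.]
```

Call:
{"method": "carry_out", "body": {"claw": [1,1,1,1,1,1], "translation": [[-190,-60,-20],[-190,-60,-20],[-190,-60,-20],[-190,-60,-20],[-190,-60,-20],[-190,-60,-20]], "dr": [[0,0,0],[0,0,0],[0,0,0],[0,0,0],[0,0,0],[0,0,0]]}}

```text
time: 0.9
tool_pos: [0.4614, 0.0594, 0.2683]
tcp_rot: [180.0, -0.0, -0.1]
contact_force: [1.3, 0.5, -0.6]
width: 0.0852
```

```bash
cat cmd.json
python3 - <<'E'
from h import *
import pickle
w=grab('wrist');pickle.dump(w,open('w1.pkl','wb'))
cv2.imwrite('pics/w1.png',cv2.resize(w['frame'],(800,600),interpolation=cv2.INTER_CUBIC))
E
```

```text
[460.0, 60.0, 268, 0.0]
```

View pics/w1.png

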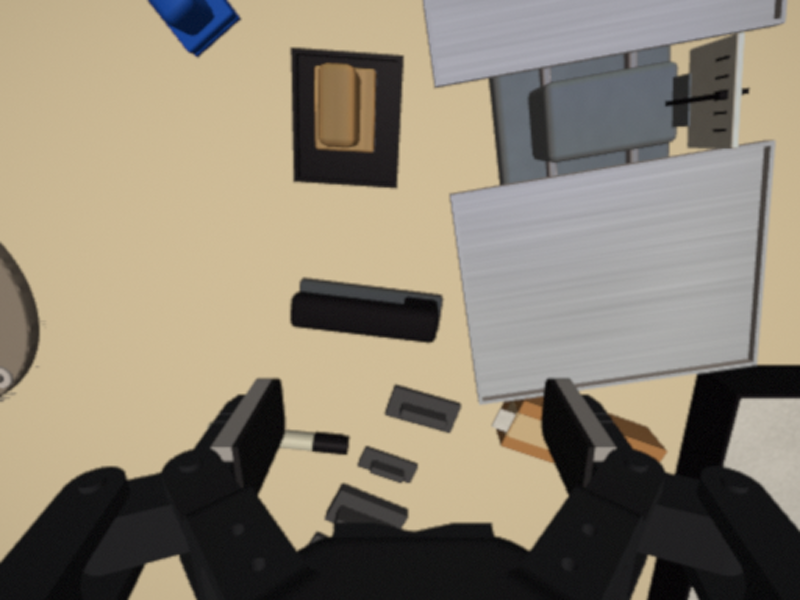

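The wrist view at 800x600 shows the block's handle at about (337,105), with the handle's long side along world y, on the rest with corners (292,48), (404,56), (397,187) and (294,180). Both pans, the pointer and the weights are clear too.

Run:
```python
from h import *
import pickle
w=pickle.load(open('w1.pkl','rb'));k=.64
def P(n,pts,z):
    q=np.array([ray(w,u*k,v*k,z)[:2] for u,v in pts])*1000
    r=cv2.minAreaRect(q.astype(np.float32)); print(n,np.round(q.mean(0),1),'rect',np.round(r[0],1),np.round(r[1],1),round(r[2],1))
P('handle',[(316,64),(355,64),(357,146),(318,147)],.062)
P('rest',[(292,48),(404,56),(397,187),(294,180)],.010)
P('wpan',[(450,195),(774,141),(755,363),(482,402)],.076)
P('housing',[(545,83),(675,62),(676,136),(547,160)],.084)
P('gpan near edge',[(435,87),(784,25),(610,56)],.076)
P('stapler',[(302,278),(441,294),(434,341),(292,324)],.04)
P('w200a base',[(396,386),(460,404),(450,432),(386,410)],.0085)
P('w100 base',[(367,448),(416,465),(409,482),(358,467)],.0065)
P('tab',[(495,425)],.037)
f=w['frame']
```

```text
handle [409.1 164. ] rect [408.8 163.8] [52.9 27.4] 89.1
rest [408.7 157.1] rect [408.7 157.1] [98.3 85.7] 86.1
wpan [609.4  40.7] rect [608.7  40.5] [219.2 167.9] 9.2
housing [587.8 159.2] rect [587.2 159.7] [84.  46.8] 10.2
gpan near edge [584.8 192.1] rect [584.  191.9] [2.195e+02 1.000e-01] 9.2
stapler [423.1   7.1] rect [421.7   7.6] [ 43.  121.9] 82.4
w200a base [ 471.2 -108.8] rect [ 472.1 -108.6] [33.5 68.9] 69.1
w100 base [ 434.6 -179. ] rect [ 434.6 -178.3] [25.6 56.5] 70.0
tab [ 537.2 -108.5] rect [ 537.2 -108.5] [0. 0.] 0.0
```

```bash
python3 plan.py "409 164 140 -1 1 4;409 164 45 -1 1 3;409 164 45 -1 0 5"
```

```text
12 [1.0,1.0,1.0,1.0,1.0,1.0,1.0,0.0,0.0,0.0,0.0,0.0] [[-51,-104,128],[-51,-104,128],[-51,-104,128],[-51,-104,128],[-51,-104,223],[-51,-104,223],[-51,-104,223],[-51,-104,223],[-51,-104,223],[-51,-104,223],[-51,-104,223],[-51,-104,223]] [[0,0,0.02],[0,0,0.02],[0,0,0.02],[0,0,0.02],[0,0,0.02],[0,0,0.02],[0,0,0.02],[0,0,0.02],[0,0,0.02],[0,0,0.02],[0,0,0.02],[0,0,0.02]] [409.   164.    45.    -1.15]
```

Call:
{"method": "carry_out", "body": {"claw": [1,1,1,1,1,1,1,0,0,0,0,0], "translation": [[-51,-104,128],[-51,-104,128],[-51,-104,128],[-51,-104,128],[-51,-104,223],[-51,-104,223],[-51,-104,223],[-51,-104,223],[-51,-104,223],[-51,-104,223],[-51,-104,223],[-51,-104,223]], "dr": [[0,0,0.02],[0,0,0.02],[0,0,0.02],[0,0,0.02],[0,0,0.02],[0,0,0.02],[0,0,0.02],[0,0,0.02],[0,0,0.02],[0,0,0.02],[0,0,0.02],[0,0,0.02]], "squeeze": 60}}

```text
time: 2.45
tool_pos: [0.41, 0.1644, 0.0465]
tcp_rot: [-180.0, -0.1, -1.2]
contact_force: [-1.5, -0.8, 6.3]
width: 0.0255
```

```bash
python3 plan.py "409 164 175 -1 0 3;480 -250 250 0 0 8"
```

```text
11 [0.0,0.0,0.0,0.0,0.0,0.0,0.0,0.0,0.0,0.0,0.0] [[0,0,-130],[0,0,-130],[0,0,-130],[79,412,-205],[79,412,-205],[79,412,-205],[79,412,-205],[79,412,-205],[79,412,-205],[79,412,-205],[79,412,-205]] [[0,0,-0.0],[0,0,-0.0],[0,0,-0.0],[0,0,-0.02],[0,0,-0.02],[0,0,-0.02],[0,0,-0.02],[0,0,-0.02],[0,0,-0.02],[0,0,-0.02],[0,0,-0.02]] [ 479.74 -249.5   250.      0.  ]
```

Call:
{"method": "carry_out", "body": {"claw": [0,0,0,0,0,0,0,0,0,0,0,0], "translation": [[0,0,-130],[0,0,-130],[0,0,-130],[139,412,-205],[139,412,-205],[139,412,-205],[139,412,-205],[139,412,-205],[139,412,-205],[139,412,-205],[139,412,-205],[139,412,-205]], "dr": [[0,0,0],[0,0,0],[0,0,0],[0,0,-0.02],[0,0,-0.02],[0,0,-0.02],[0,0,-0.02],[0,0,-0.02],[0,0,-0.02],[0,0,-0.02],[0,0,-0.02],[0,0,-0.02]]}}

```text
time: 3.95
tool_pos: [0.5389, -0.25, 0.2486]
tcp_rot: [-179.9, 0.2, -0.0]
contact_force: [0.7, -0.2, -2.5]
width: 0.0251
```

```bash
echo "[539.73,-250.7,250,0]">cmd.json
python3 - <<'E'
from h import *
import pickle
w=grab('wrist');pickle.dump(w,open('w2.pkl','wb'))
cv2.imwrite('pics/w2.png',cv2.resize(w['frame'],(800,600),interpolation=cv2.INTER_CUBIC)); s=env.observe();print(s['tool_pos'],s['width'],s['contact_force'])
E
```

```text
[ 0.53912778 -0.24884949  0.24875508] 0.025141324465917287 [-0.12486546 -0.01983369 -1.94528463]
```

View pics/w2.png

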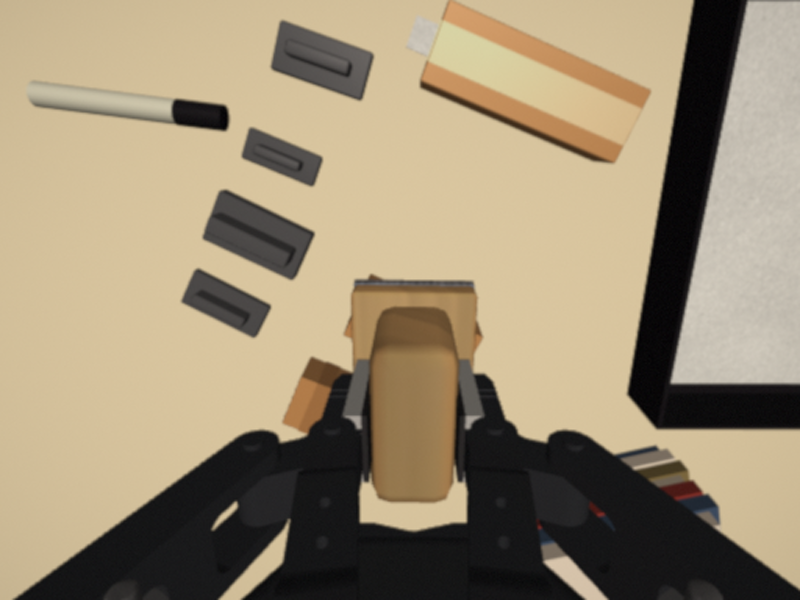

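The wrist view shows the held block upright at (415,390). The open parcel's top has corners (447,1), (651,92), (615,161) and (421,81), with the tab at (424,35). The weights are w200 (322,60), w100 (282,157), w500 (258,234) and w200 (226,302).

Run:
```python
from h import *
import pickle
w=pickle.load(open('w2.pkl','rb'));k=.64
def P(n,pts,z):
    q=np.array([ray(w,u*k,v*k,z)[:2] for u,v in pts])*1000
    r=cv2.minAreaRect(q.astype(np.float32)); e=q[1]-q[0]+q[2]-q[3]
    print(n,np.round(q.mean(0),1),np.round(r[1],1),'yaw',round(np.degrees(np.arctan2(e[1],e[0])),1))
    return q
q=P('open',[(447,1),(651,92),(615,158),(421,81)],.04)
print('start',q[[0,3]].mean(0),'end',q[[1,2]].mean(0))
P('w200a',[(281,20),(373,54),(362,100),(272,67)],.0085)
P('w100',[(250,128),(322,155),(315,186),(242,155)],.0065)
P('w500',[(223,190),(314,234),(296,279),(203,237)],.014)
P('w200b',[(197,268),(271,304),(257,337),(182,301)],.0085)
```

```text
open [ 621.4 -131.6] [ 49.8 150.3] yaw -20.5
start [ 551.7893783  -105.57018866] end [ 691.08508899 -157.66802558]
w200a [ 471.7 -111.7] [32.3 69.9] yaw -18.8
w100 [ 435.8 -178.8] [24.6 60.4] yaw -21.7
w500 [ 413.5 -240.2] [42.9 80.9] yaw -26.5
w200b [ 377.2 -300.1] [34.7 69.9] yaw -28.8
```

```bash
python3 plan.py "563.3 -109.9 130 69.5 0 8;563.3 -109.9 88 69.5 0 3"
```

```text
11 [0.0,0.0,0.0,0.0,0.0,0.0,0.0,0.0,0.0,0.0,0.0] [[24,-141,120],[24,-141,120],[24,-141,120],[24,-141,120],[24,-141,120],[24,-141,120],[24,-141,120],[24,-141,120],[24,-141,162],[24,-141,162],[24,-141,162]] [[0,0,-1.21],[0,0,-1.21],[0,0,-1.21],[0,0,-1.21],[0,0,-1.21],[0,0,-1.21],[0,0,-1.21],[0,0,-1.21],[0,0,-1.21],[0,0,-1.21],[0,0,-1.21]] [ 563.73 -109.7    88.     69.33]
```

Call:
{"method": "carry_out", "body": {"claw": [0,0,0,0,0,0,0,0,0,0,0], "translation": [[24,-141,120],[24,-141,120],[24,-141,120],[24,-141,120],[24,-141,120],[24,-141,120],[24,-141,120],[24,-141,120],[24,-141,162],[24,-141,162],[24,-141,162]], "dr": [[0,0,-1.21],[0,0,-1.21],[0,0,-1.21],[0,0,-1.21],[0,0,-1.21],[0,0,-1.21],[0,0,-1.21],[0,0,-1.21],[0,0,-1.21],[0,0,-1.21],[0,0,-1.21]]}}

```text
time: 5.38
tool_pos: [0.5641, -0.1091, 0.0891]
tcp_rot: [180.0, -0.0, 69.3]
contact_force: [0.6, -0.6, -1.3]
width: 0.0252
```

Run:
```python
from h import *
import pickle
w=grab('side')
f=w['frame'][150:260,250:390]
cv2.imwrite('pics/p1.png',cv2.resize(f,None,fx=4,fy=4,interpolation=cv2.INTER_CUBIC)); s=env.observe();print(s['tool_pos'],s['tcp_rot'],s['width'],s['contact_force'])
```

```text
[ 0.56470456 -0.10937744  0.08964433] [ 1.79879524e+02 -3.03025744e-02  6.93426366e+01] 0.02509376207204949 [ 0.68959271 -0.5610979  -0.69154157]
```

View pics/p1.png

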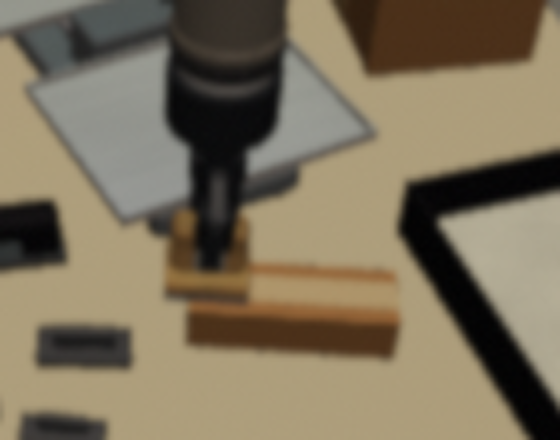

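The block sits over the tab end at crop px (205,270), aligned with the strip. I lower it by feel.

Call:
{"method": "carry_out", "body": {"claw": [0,0,0,0], "translation": [[0,0,3],[0,0,5],[0,0,6],[0,0,6]], "dr": [[0,0,0],[0,0,0],[0,0,0],[0,0,0]]}}

```text
time: 5.92
tool_pos: [0.5639, -0.1098, 0.0826]
tcp_rot: [180.0, -0.0, 69.3]
contact_force: [-0.9, -0.1, 0.7]
width: 0.0252
```

Call:
{"method": "carry_out", "body": {"claw": [0,0], "translation": [[0,0,1],[0,0,1]], "dr": [[0,0,0],[0,0,0]]}}

```text
time: 6.18
tool_pos: [0.564, -0.1097, 0.0826]
tcp_rot: [180.0, -0.0, 69.3]
contact_force: [-2.2, 0.2, 7.1]
width: 0.0254
```

Call:
{"method": "carry_out", "body": {"claw": [0,0,0,0,0,0,0,0], "translation": [[0,5,0],[0,10,0],[0,15,0],[0,20,0],[0,25,0],[0,30,0],[0,35,0],[0,40,0]], "dr": [[0,0,0],[0,0,0],[0,0,0],[0,0,0],[0,0,0],[0,0,0],[0,0,0],[0,0,0]]}}

```text
time: 7.18
tool_pos: [0.5998, -0.1227, 0.0826]
tcp_rot: [-179.8, -0.0, 69.3]
contact_force: [-8.3, 2.0, 11.3]
width: 0.0251
```

```bash
cat > par.py <<'E'
from h import *
import pickle
# compare right end of open parcel against the start picture (side view)
b0=pickle.load(open('v0.pkl','rb'))[1]['frame']; b1=grab('side')['frame']
y0,y1,x0,x1=210,245,335,360
t=cv2.cvtColor(b0,6)[y0:y1,x0:x1]; g=cv2.cvtColor(b1,6)[y0-8:y1+8,x0-12:x1+12]
for f in (t,g): pass
r=cv2.matchTemplate(cv2.resize(g,None,fx=4,fy=4),cv2.resize(t,None,fx=4,fy=4),cv2.TM_CCOEFF_NORMED)
m=cv2.minMaxLoc(r);print('shift px',(m[3][0]-48)/4,(m[3][1]-32)/4,m[1])
E
python3 par.py
```

```text
shift px 0.0 0.0 0.9997861981391907
```

No movement. I continue with a slightly lighter bearing.

Call:
{"method": "carry_out", "body": {"claw": [0,0,0,0,0,0,0,0], "translation": [[0,5,0],[0,10,0],[0,15,0],[0,20,0],[0,25,0],[0,30,0],[0,35,0],[0,40,0]], "dr": [[0,0,0],[0,0,0],[0,0,0],[0,0,0],[0,0,0],[0,0,0],[0,0,0],[0,0,0]]}}

```text
time: 8.22
tool_pos: [0.6376, -0.137, 0.0827]
tcp_rot: [-179.8, -0.0, 69.3]
contact_force: [-5.8, 1.8, 9.2]
width: 0.025
```

Call:
{"method": "carry_out", "body": {"claw": [0,0,0,0,0,0,0,0,0,0], "translation": [[0,5,0],[0,10,0],[0,15,0],[0,20,0],[0,25,0],[0,30,0],[0,35,0],[0,40,0],[0,45,0],[0,45,0]], "dr": [[0,0,0],[0,0,0],[0,0,0],[0,0,0],[0,0,0],[0,0,0],[0,0,0],[0,0,0],[0,0,0],[0,0,0]]}}

```text
time: 9.48
tool_pos: [0.681, -0.153, 0.0826]
tcp_rot: [-180.0, -0.1, 69.3]
contact_force: [-3.1, 2.0, 6.9]
width: 0.0253
```

```bash
python3 par.py; echo "[680.7,-153.8,81,69.33]">cmd.json; python3 plan.py "680.7 -153.8 160 69.33 0 3;480 70 200 0 0 8"
```

```text
shift px -8.5 -0.5 0.630436360836029
11 [0.0,0.0,0.0,0.0,0.0,0.0,0.0,0.0,0.0,0.0,0.0] [[0,0,-79],[0,0,-79],[0,0,-79],[139,-267,-119],[139,-267,-119],[139,-267,-119],[139,-267,-119],[139,-267,-119],[139,-267,-119],[139,-267,-119],[139,-267,-119]] [[0,0,-0.0],[0,0,-0.0],[0,0,-0.0],[0,0,1.21],[0,0,1.21],[0,0,1.21],[0,0,1.21],[0,0,1.21],[0,0,1.21],[0,0,1.21],[0,0,1.21]] [479.95  70.5  200.     0.  ]
```

Call:
{"method": "carry_out", "body": {"claw": [0,0,0,0,0,0,0,0,0,0,0], "translation": [[0,0,-79],[0,0,-79],[0,0,-79],[139,-267,-119],[139,-267,-119],[139,-267,-119],[139,-267,-119],[139,-267,-119],[139,-267,-119],[139,-267,-119],[139,-267,-119]], "dr": [[0,0,0],[0,0,0],[0,0,0],[0,0,1.21],[0,0,1.21],[0,0,1.21],[0,0,1.21],[0,0,1.21],[0,0,1.21],[0,0,1.21],[0,0,1.21]]}}

```text
time: 10.9
tool_pos: [0.4786, 0.0703, 0.1985]
tcp_rot: [179.9, 0.2, 0.1]
contact_force: [0.2, -0.3, -1.6]
width: 0.0253
```

```bash
python3 par.py;  python3 plan.py "409 160 100 -2 0 4;409 160 52 -2 0 3"
```

```text
shift px 0.0 0.0 0.9988315105438232
7 [0.0,0.0,0.0,0.0,0.0,0.0,0.0] [[-71,-90,100],[-71,-90,100],[-71,-90,100],[-71,-90,100],[-71,-90,148],[-71,-90,148],[-71,-90,148]] [[0,0,0.03],[0,0,0.03],[0,0,0.03],[0,0,0.03],[0,0,0.03],[0,0,0.03],[0,0,0.03]] [408.95 160.5   52.    -1.72]
```

Call:
{"method": "carry_out", "body": {"claw": [0,0,0,0,0,0,0,0,0], "translation": [[-71,-90,100],[-71,-90,100],[-71,-90,100],[-71,-90,100],[-71,-90,148],[-71,-90,148],[-71,-90,151],[-71,-90,153],[-71,-90,153]], "dr": [[0,0,0.03],[0,0,0.03],[0,0,0.03],[0,0,0.03],[0,0,0.03],[0,0,0.03],[0,0,0.03],[0,0,0.03],[0,0,0.03]]}}

```text
time: 12.08
tool_pos: [0.4098, 0.1607, 0.0482]
tcp_rot: [-180.0, -0.1, -1.7]
contact_force: [0.9, 0.0, -1.1]
width: 0.0252
```

```bash
echo "[408.95,160.5,47,-1.72]">cmd.json; python3 plan.py "409 160.5 47 -1.72 1 4;409 160.5 150 -1.72 1 3;480 -120 240 -10 1 5"
```

```text
12 [1.0,1.0,1.0,1.0,1.0,1.0,1.0,1.0,1.0,1.0,1.0,1.0] [[0,0,0],[0,0,0],[0,0,0],[0,0,0],[0,0,-103],[0,0,-103],[0,0,-103],[79,278,-193],[79,278,-193],[79,278,-193],[79,278,-193],[79,278,-193]] [[0,0,-0.0],[0,0,-0.0],[0,0,-0.0],[0,0,-0.0],[0,0,-0.0],[0,0,-0.0],[0,0,-0.0],[0,0,0.14],[0,0,0.14],[0,0,0.14],[0,0,0.14],[0,0,0.14]] [ 479.57 -119.75  240.     -9.74]
```

Call:
{"method": "carry_out", "body": {"claw": [0,0,1,1,1,1,1,1,1], "translation": [[0,0,2],[0,0,2],[0,0,2],[0,0,2],[0,0,2],[0,0,-1],[0,0,-53],[0,0,-103],[0,0,-153]], "dr": [[0,0,0],[0,0,0],[0,0,0],[0,0,0],[0,0,0],[0,0,0],[0,0,0],[0,0,0],[0,0,0]]}}

```text
time: 13.2
tool_pos: [0.4087, 0.1604, 0.202]
tcp_rot: [-180.0, -0.0, -1.7]
contact_force: [0.9, 0.8, -0.7]
width: 0.0855
```

```bash
echo "[408.95,160.5,200,-1.72]">cmd.json; python3 plan.py "520 -420 250 0 1 11"
```

```text
11 [1.0,1.0,1.0,1.0,1.0,1.0,1.0,1.0,1.0,1.0,1.0] [[128,577,-50],[128,577,-50],[128,577,-50],[128,577,-50],[128,577,-50],[128,577,-50],[128,577,-50],[128,577,-50],[128,577,-50],[128,577,-50],[128,577,-50]] [[0,0,-0.03],[0,0,-0.03],[0,0,-0.03],[0,0,-0.03],[0,0,-0.03],[0,0,-0.03],[0,0,-0.03],[0,0,-0.03],[0,0,-0.03],[0,0,-0.03],[0,0,-0.03]] [ 519.57 -420.08  250.     -0.  ]
```

Call:
{"method": "carry_out", "body": {"claw": [1,1,1,1,1,1,1,1,1,1,1], "translation": [[128,577,-50],[128,577,-50],[128,577,-50],[128,577,-50],[128,577,-50],[128,577,-50],[128,577,-50],[128,577,-50],[128,577,-50],[128,577,-50],[128,577,-50]], "dr": [[0,0,-0.03],[0,0,-0.03],[0,0,-0.03],[0,0,-0.03],[0,0,-0.03],[0,0,-0.03],[0,0,-0.03],[0,0,-0.03],[0,0,-0.03],[0,0,-0.03],[0,0,-0.03]]}}

```text
time: 14.58
tool_pos: [0.5186, -0.4231, 0.25]
tcp_rot: [179.9, 0.1, -0.2]
contact_force: [-0.4, 0.8, -0.6]
width: 0.0855
```

Run:
```python
from h import *
import pickle
w=grab('wrist');pickle.dump(w,open('w3.pkl','wb'))
a=grab('scene');b=grab('side');pickle.dump((a,b),open('v3.pkl','wb'))
W=cv2.resize(w['frame'],(533,400),interpolation=cv2.INTER_AREA); 
c=cv2.resize(b['frame'][130:330,195:330],(266,400),interpolation=cv2.INTER_CUBIC)
W=cv2.resize(w['frame'][:,:],(800,600),interpolation=cv2.INTER_CUBIC)
W[:,:]=W; cc=cv2.resize(b['frame'][155:205,205:255],(150,150),interpolation=cv2.INTER_CUBIC); W[450:,650:]=cc
cv2.imwrite('pics/w3.png',W)
```

```text
(no output)
```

View pics/w3.png

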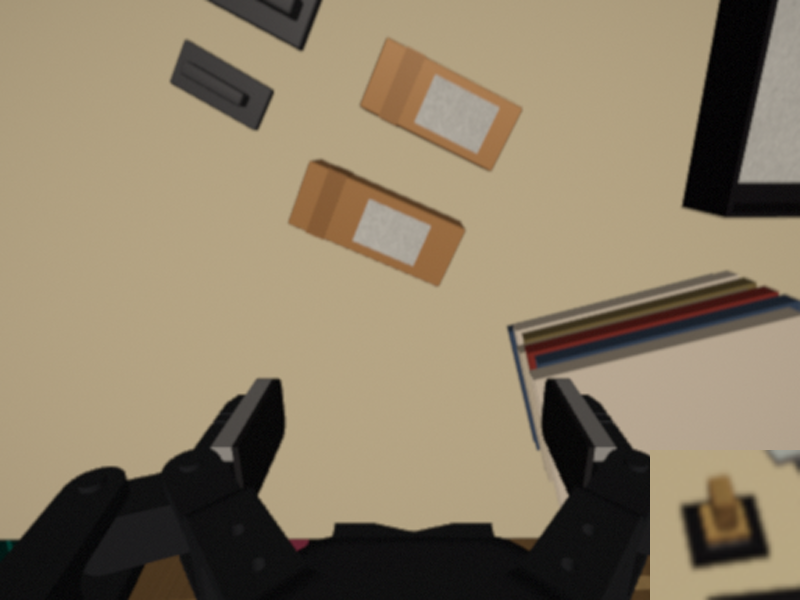

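The block is upright on its rest (inset). The closed parcels' tops are at about (441,105) and (377,223), and one w200 is at (222,85).

Run:
```python
from h import *
import pickle
w=pickle.load(open('w3.pkl','rb'));k=.64
def P(n,pts,z):
    q=np.array([ray(w,u*k,v*k,z)[:2] for u,v in pts])*1000
    r=cv2.minAreaRect(q.astype(np.float32)); e=q[1]-q[0]+q[2]-q[3]
    print(n,np.round(q.mean(0),1),np.round(r[1],1),'yaw',round(np.degrees(np.arctan2(e[1],e[0])),1))
P('p1',[(388,37),(522,108),(491,171),(361,107)],.036)
P('p1',[(388,37),(522,108),(491,171),(361,107)],.040)
P('p2',[(314,163),(465,229),(438,286),(289,223)],.040)
P('p2',[(314,163),(465,229),(438,286),(289,223)],.044)
P('w200b',[(185,40),(273,92),(258,129),(170,83)],.0085)
```

```text
p1 [ 538.5 -319.1] [ 47.6 103.3] yaw -25.4
p1 [ 538.2 -319.3] [ 47.1 102.1] yaw -25.4
p2 [ 491.8 -402.1] [ 49.  122.8] yaw -23.9
p2 [ 492.1 -401.4] [ 48.4 121.3] yaw -23.9
w200b [ 376.  -302.2] [32.5 69.9] yaw -28.9
```

```bash
python3 plan.py "538.5 -319 120 64.6 1 7;538.5 -319 29 64.6 1 2;538.5 -319 29 64.6 0 3"; python3 plan.py "538.5 -319 29 64.6 0 2;538.5 -319 220 64.6 0 5"
```

```text
12 [1.0,1.0,1.0,1.0,1.0,1.0,1.0,1.0,1.0,0.0,0.0,0.0] [[19,-101,130],[19,-101,130],[19,-101,130],[19,-101,130],[19,-101,130],[19,-101,130],[19,-101,130],[19,-101,221],[19,-101,221],[19,-101,221],[19,-101,221],[19,-101,221]] [[0,0,-1.13],[0,0,-1.13],[0,0,-1.13],[0,0,-1.13],[0,0,-1.13],[0,0,-1.13],[0,0,-1.13],[0,0,-1.13],[0,0,-1.13],[0,0,-1.13],[0,0,-1.13],[0,0,-1.13]] [ 538.58 -319.08   29.     64.74]
7 [0.0,0.0,0.0,0.0,0.0,0.0,0.0] [[0,0,0],[0,0,0],[0,0,-191],[0,0,-191],[0,0,-191],[0,0,-191],[0,0,-191]] [[0,0,0.0],[0,0,0.0],[0,0,0.0],[0,0,0.0],[0,0,0.0],[0,0,0.0],[0,0,0.0]] [ 538.58 -319.08  220.     64.74]
```

Call:
{"method": "carry_out", "body": {"claw": [1,1,1,1,1,1,1,1,1,0,0,0], "translation": [[19,-101,130],[19,-101,130],[19,-101,130],[19,-101,130],[19,-101,130],[19,-101,130],[19,-101,130],[19,-101,221],[19,-101,221],[19,-101,221],[19,-101,221],[19,-101,221]], "dr": [[0,0,-1.13],[0,0,-1.13],[0,0,-1.13],[0,0,-1.13],[0,0,-1.13],[0,0,-1.13],[0,0,-1.13],[0,0,-1.13],[0,0,-1.13],[0,0,-1.13],[0,0,-1.13],[0,0,-1.13]]}}

```text
time: 16.23
tool_pos: [0.5402, -0.3198, 0.0316]
tcp_rot: [179.8, 0.0, 64.7]
contact_force: [-1.0, 0.0, -1.3]
width: 0.0467
```

Call:
{"method": "carry_out", "body": {"claw": [0,0,0,0,0,0,0,0], "translation": [[0,0,0],[0,0,0],[0,0,-191],[0,0,-191],[0,0,-191],[0,0,-191],[0,0,-191],[0,0,-191]], "dr": [[0,0,0],[0,0,0],[0,0,0],[0,0,0],[0,0,0],[0,0,0],[0,0,0],[0,0,0]]}}

```text
time: 17.23
tool_pos: [0.5372, -0.3182, 0.2178]
tcp_rot: [-179.7, -0.0, 64.8]
contact_force: [0.4, -0.0, -2.3]
width: 0.0468
```

```bash
python3 -c "
from h import *
for i in range(6): grab('side'); s=env.observe(); print(s['contact_force'],s['width'])
"; python3 plan.py "646 309.5 220 9.2 0 12"
```

```text
[-0.84409965 -0.37860594 -1.67738127] 0.046711795031813275
[-0.47677023  0.05765688 -1.53163487] 0.04688548945046099
[-0.66903132  0.4712147  -2.50673131] 0.046651884212512706
[ 0.25330496 -0.28946799 -2.19131861] 0.04676578808170775
[-0.0518795   0.16928882 -1.9388672 ] 0.046577826612973446
[-0.25861277 -0.26343467 -1.28851856] 0.046831965641007285
12 [0.0,0.0,0.0,0.0,0.0,0.0,0.0,0.0,0.0,0.0,0.0,0.0] [[614,-171,0],[614,-171,0],[614,-171,0],[614,-171,0],[614,-171,0],[614,-171,0],[614,-171,0],[614,-171,0],[614,-171,0],[614,-171,0],[614,-171,0],[614,-171,0]] [[0,0,0.97],[0,0,0.97],[0,0,0.97],[0,0,0.97],[0,0,0.97],[0,0,0.97],[0,0,0.97],[0,0,0.97],[0,0,0.97],[0,0,0.97],[0,0,0.97],[0,0,0.97]] [645.9  309.18 220.     9.17]
```

Call:
{"method": "carry_out", "body": {"claw": [0,0,0,0,0,0,0,0,0,0,0,0], "translation": [[614,-171,0],[614,-171,0],[614,-171,0],[614,-171,0],[614,-171,0],[614,-171,0],[614,-171,0],[614,-171,0],[614,-171,0],[614,-171,0],[614,-171,0],[614,-171,0]], "dr": [[0,0,0.97],[0,0,0.97],[0,0,0.97],[0,0,0.97],[0,0,0.97],[0,0,0.97],[0,0,0.97],[0,0,0.97],[0,0,0.97],[0,0,0.97],[0,0,0.97],[0,0,0.97]]}}

```text
time: 19.02
tool_pos: [0.6446, 0.3137, 0.2193]
tcp_rot: [-179.9, 0.1, 9.5]
contact_force: [0.3, -0.4, -1.7]
width: 0.0472
```

```bash
python3 - <<'E'
from h import *
import pickle
w=grab('wrist');pickle.dump(w,open('w4.pkl','wb'))
cv2.imwrite('pics/w4.png',cv2.resize(w['frame'],(800,600),interpolation=cv2.INTER_CUBIC)); s=env.observe();print(s['tool_pos'],s['tcp_rot'],s['width'],s['contact_force'])
E
python3 plan.py "646 309.5 110 9.2 0 3"
```

```text
[0.64537351 0.31032939 0.21948329] [1.79967005e+02 6.13650656e-02 9.30645821e+00] 0.046745806633171204 [ 0.11837036 -1.05324908 -1.42922433]
3 [0.0,0.0,0.0] [[0,0,110],[0,0,110],[0,0,110]] [[0,0,-0.0],[0,0,-0.0],[0,0,-0.0]] [645.9  309.18 110.     9.17]
```

View pics/w4.png

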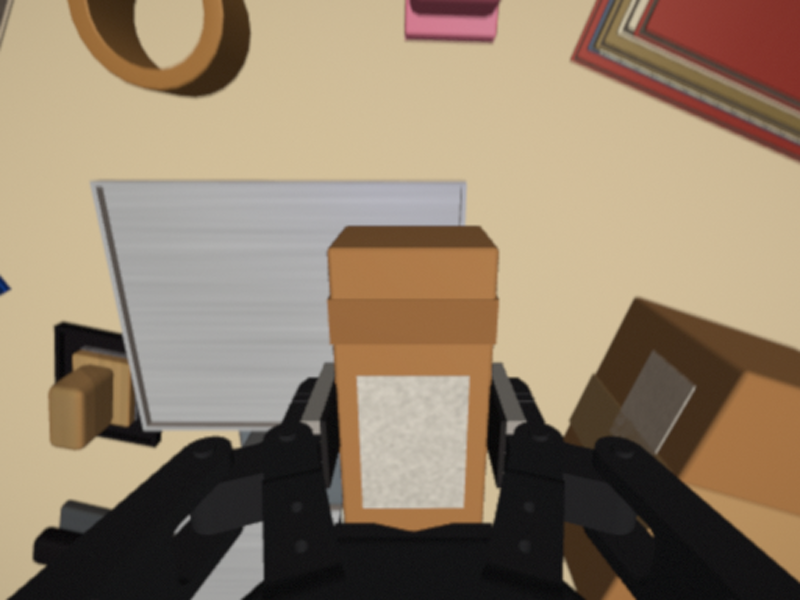

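The pan's far edge runs from (92,182) to (466,182) px, parallel to the image, so the yaw is right. The tape roll (160,40) and the pink look-alike (450,18) lie beyond the pan.

Run:
```python
from h import *
import pickle
w=pickle.load(open('w4.pkl','rb'));k=.64
A,B,C=[ray(w,u*k,v*k,.076)[:2]*1000 for u,v in [(92,182),(466,182),(147,432)]]
print(A,B,C,np.linalg.norm(B-A),np.linalg.norm(C-A),np.degrees(np.arctan2(*(B-A)[::-1])))
u=(B-A)/np.linalg.norm(B-A);v=np.array([-u[1],u[0]])
print('centre',(A+B)/2-85*v, (B+C)/2)
P=np.array([ray(w,a*k,b*k,.219+.006)[:2]*1000 for a,b in [(328,250),(498,250)]]);print(P,P.mean(0))
```

```text
[449.61043542 341.5931621 ] [664.76285476 377.51909255] [478.14182339 172.76074455] 218.13123578907394 171.2262401427857 9.479731654150553
centre [571.18603438 275.71689367] [571.45233907 275.13991855]
[[612.48028467 362.53736754]
 [658.20671394 370.18088491]] [635.34349931 366.35912623]
```

```bash
echo "[645.9,309.18,220,9.17]">cmd.json; python3 plan.py "647.2 304.3 120 9.4 0 3;647.2 304.3 95 9.4 0 2;647.2 304.3 78 9.4 0 4"
```

```text
9 [0.0,0.0,0.0,0.0,0.0,0.0,0.0,0.0,0.0] [[1,5,100],[1,5,100],[1,5,100],[1,5,125],[1,5,125],[1,5,142],[1,5,142],[1,5,142],[1,5,142]] [[0,0,-0.0],[0,0,-0.0],[0,0,-0.0],[0,0,-0.0],[0,0,-0.0],[0,0,-0.0],[0,0,-0.0],[0,0,-0.0],[0,0,-0.0]] [647.68 304.4   78.     9.17]
```

Call:
{"method": "carry_out", "body": {"claw": [0,0,0,0,0,0,0,0,0,0], "translation": [[1,5,100],[1,5,100],[1,5,100],[1,5,115],[1,5,125],[1,5,130],[1,5,136],[1,5,142],[1,5,142],[1,5,142]], "dr": [[0,0,0],[0,0,0],[0,0,0],[0,0,0],[0,0,0],[0,0,0],[0,0,0],[0,0,0],[0,0,0],[0,0,0]]}}

```text
time: 20.32
tool_pos: [0.6477, 0.3044, 0.0784]
tcp_rot: [180.0, 0.0, 9.2]
contact_force: [1.0, -0.3, 0.1]
width: 0.0464
```

Call:
{"method": "carry_out", "body": {"claw": [0.8,0.8,0.8,0.8,0.8,0.8,0.8,0.8], "translation": [[0,0,0],[0,0,0],[0,0,0],[0,0,0],[0,0,-10],[0,0,-60],[0,0,-120],[0,0,-142]], "dr": [[0,0,0],[0,0,0],[0,0,0],[0,0,0],[0,0,0],[0,0,0],[0,0,0],[0,0,0]]}}

```text
time: 21.32
tool_pos: [0.6498, 0.3053, 0.2266]
tcp_rot: [-179.8, -0.5, 9.2]
contact_force: [-0.1, 0.0, -0.4]
width: 0.0679
```

```bash
echo "[647.68,304.4,220,9.17]">cmd.json
python3 - <<'E'
from h import *
import pickle
w=grab('wrist');pickle.dump(w,open('w5.pkl','wb'))
b=grab('side');a=grab('scene');pickle.dump((a,b),open('v5.pkl','wb'))
W=cv2.resize(w['frame'],(800,600),interpolation=cv2.INTER_CUBIC); c=cv2.resize(b['frame'][195:320,230:355],(250,250),interpolation=cv2.INTER_CUBIC);W[350:,550:]=c
cv2.imwrite('pics/w5.png',W)
E
python3 plan.py "621.4 -131.6 220 69.5 1 12"; python3 plan.py "621.4 -131.6 29 69.5 1 4; 621.4 -131.6 29 69.5 0 5"
```

```text
12 [1.0,1.0,1.0,1.0,1.0,1.0,1.0,1.0,1.0,1.0,1.0,1.0] [[-95,426,0],[-95,426,0],[-95,426,0],[-95,426,0],[-95,426,0],[-95,426,0],[-95,426,0],[-95,426,0],[-95,426,0],[-95,426,0],[-95,426,0],[-95,426,0]] [[0,0,-1.05],[0,0,-1.05],[0,0,-1.05],[0,0,-1.05],[0,0,-1.05],[0,0,-1.05],[0,0,-1.05],[0,0,-1.05],[0,0,-1.05],[0,0,-1.05],[0,0,-1.05],[0,0,-1.05]] [ 621.78 -131.3   220.     69.33]
9 [1.0,1.0,1.0,1.0,0.0,0.0,0.0,0.0,0.0] [[0,0,191],[0,0,191],[0,0,191],[0,0,191],[0,0,191],[0,0,191],[0,0,191],[0,0,191],[0,0,191]] [[0,0,-0.0],[0,0,-0.0],[0,0,-0.0],[0,0,-0.0],[0,0,-0.0],[0,0,-0.0],[0,0,-0.0],[0,0,-0.0],[0,0,-0.0]] [ 621.78 -131.3    29.     69.33]
```

View pics/w5.png

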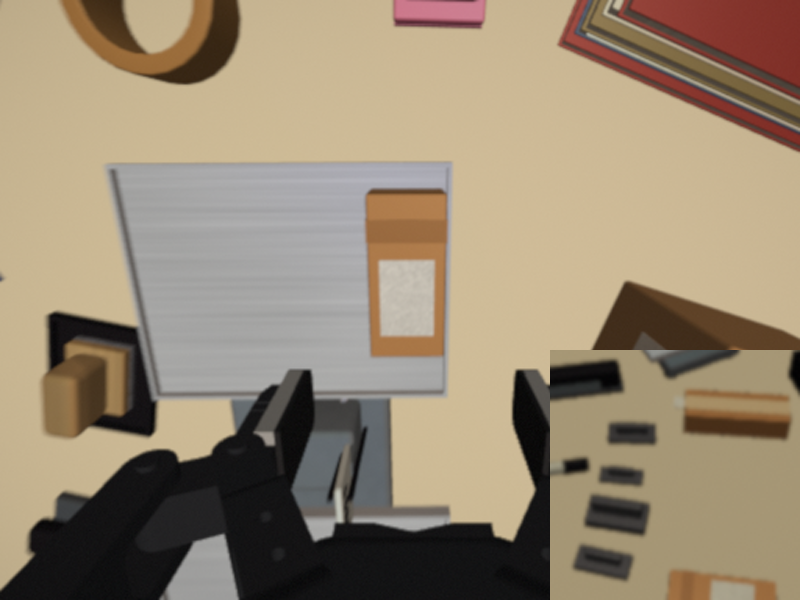

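Parcel s lies flat in the goods pan at (408,275) px, clear of the lip. Next is the open parcel.

Call:
{"method": "carry_out", "body": {"claw": [1,1,1,1,1,1,1,1,1,1,1,1], "translation": [[-95,426,0],[-95,426,0],[-95,426,0],[-95,426,0],[-95,426,0],[-95,426,0],[-95,426,0],[-95,426,0],[-95,426,0],[-95,426,0],[-95,426,0],[-95,426,0]], "dr": [[0,0,-1.05],[0,0,-1.05],[0,0,-1.05],[0,0,-1.05],[0,0,-1.05],[0,0,-1.05],[0,0,-1.05],[0,0,-1.05],[0,0,-1.05],[0,0,-1.05],[0,0,-1.05],[0,0,-1.05]]}}

```text
time: 22.98
tool_pos: [0.622, -0.1302, 0.2203]
tcp_rot: [180.0, -0.0, 69.4]
contact_force: [0.8, -0.3, 0.1]
width: 0.0856
```

Call:
{"method": "carry_out", "body": {"claw": [1,1,1,1,1,0,0,0,0,0], "translation": [[0,0,60],[0,0,120],[0,0,160],[0,0,191],[0,0,191],[0,0,191],[0,0,191],[0,0,191],[0,0,191],[0,0,191]], "dr": [[0,0,0],[0,0,0],[0,0,0],[0,0,0],[0,0,0],[0,0,0],[0,0,0],[0,0,0],[0,0,0],[0,0,0]]}}

```text
time: 24.22
tool_pos: [0.6237, -0.1316, 0.0318]
tcp_rot: [179.7, -0.1, 69.3]
contact_force: [-0.2, -0.5, 7.5]
width: 0.0507
```

Call:
{"method": "carry_out", "body": {"claw": [0,0,0,0,0,0], "translation": [[0,0,-60],[0,0,-120],[0,0,-180],[0,0,-191],[0,0,-191],[0,0,-191]], "dr": [[0,0,0],[0,0,0],[0,0,0],[0,0,0],[0,0,0],[0,0,0]]}}

```text
time: 24.98
tool_pos: [0.62, -0.1309, 0.2174]
tcp_rot: [-179.7, 0.1, 69.3]
contact_force: [-0.1, -0.3, -3.1]
width: 0.0507
```

```bash
echo "[621.78,-131.3,220,69.33]">cmd.json; python3 -c "
from h import *
F=[]
for i in range(6): grab('side'); s=env.observe(); F.append(s['contact_force'][2])
print(np.mean(F),F,s['width'],s['tool_pos'])
"; python3 plan.py "536.5 317.5 220 99.4 0 12"
```

```text
-3.1723630850355877 [np.float64(-3.3588152780178056), np.float64(-2.741618076933773), np.float64(-3.7006495359388616), np.float64(-3.542139892671003), np.float64(-2.968698398804521), np.float64(-2.7222573278475615)] 0.05096419470057931 [ 0.62143165 -0.13122128  0.21931175]
12 [0.0,0.0,0.0,0.0,0.0,0.0,0.0,0.0,0.0,0.0,0.0,0.0] [[390,-238,0],[390,-238,0],[390,-238,0],[390,-238,0],[390,-238,0],[390,-238,0],[390,-238,0],[390,-238,0],[390,-238,0],[390,-238,0],[390,-238,0],[390,-238,0]] [[0,0,-0.52],[0,0,-0.52],[0,0,-0.52],[0,0,-0.52],[0,0,-0.52],[0,0,-0.52],[0,0,-0.52],[0,0,-0.52],[0,0,-0.52],[0,0,-0.52],[0,0,-0.52],[0,0,-0.52]] [536.76 317.61 220.    99.12]
```

Call:
{"method": "carry_out", "body": {"claw": [0,0,0,0,0,0,0,0,0,0,0,0], "translation": [[390,-238,0],[390,-238,0],[390,-238,0],[390,-238,0],[390,-238,0],[390,-238,0],[390,-238,0],[390,-238,0],[390,-238,0],[390,-238,0],[390,-238,0],[390,-238,0]], "dr": [[0,0,-0.52],[0,0,-0.52],[0,0,-0.52],[0,0,-0.52],[0,0,-0.52],[0,0,-0.52],[0,0,-0.52],[0,0,-0.52],[0,0,-0.52],[0,0,-0.52],[0,0,-0.52],[0,0,-0.52]]}}

```text
time: 26.78
tool_pos: [0.5375, 0.316, 0.2204]
tcp_rot: [180.0, 0.0, 99.0]
contact_force: [0.3, -0.4, -2.2]
width: 0.0511
```

Run:
```python
from h import *
import pickle
w=grab('wrist');pickle.dump(w,open('w6.pkl','wb'))
cv2.imwrite('pics/w6.png',cv2.resize(w['frame'],(800,600),interpolation=cv2.INTER_CUBIC)); s=env.observe();print(s['tool_pos'],s['tcp_rot'],s['width'])
```

```text
[0.53727192 0.31645728 0.22040386] [1.79985193e+02 2.15068887e-02 9.90196392e+01] 0.051014980888344594
```

View pics/w6.png

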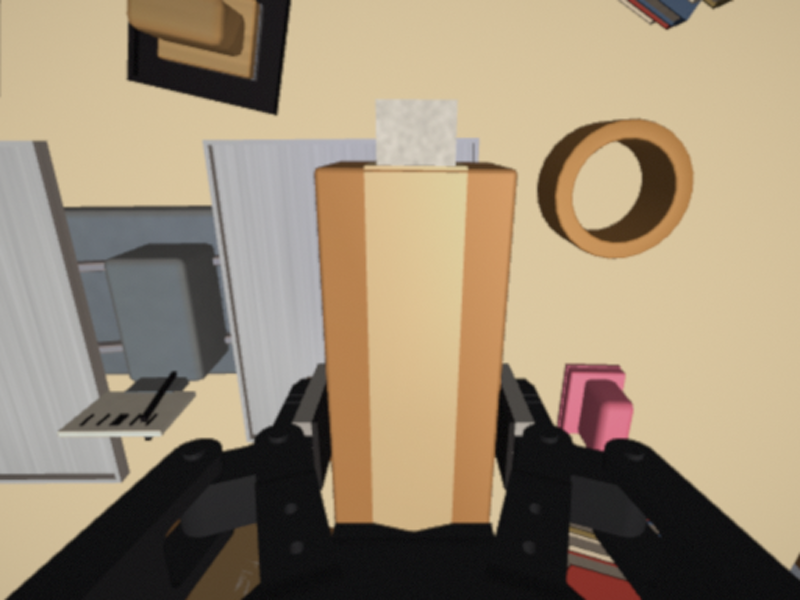

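The view shows the open parcel gripped with its tab end at (415,168) px, the pan's -u edge at y=141 between (206,141) and (478,141), and the strip clean.

Run:
```python
from h import *
import pickle
w=pickle.load(open('w6.pkl','rb'));k=.64
c=np.array([571.3,275.5]);p=np.radians(9.4);U=np.array([np.cos(p),np.sin(p)]);V=np.array([-U[1],U[0]])
def uv(u,v,z): q=ray(w,u*k,v*k,z)[:2]*1000-c; return np.round([q@U,q@V],1)
print('tab end L,R',uv(316,170,.230),uv(517,170,.230))
print('pan corners',uv(206,141,.054),uv(478,141,.054), uv(247,441,.054))
q=np.array([537.3,316.5])-c;print('tcp',q@U,q@V)
```

```text
tab end L,R [-102.1   22.2] [-101.7   72.3]
pan corners [-110.1  -80.9] [-108.8   86.5] [108.7 -82.9]
tcp -26.847089042730445 46.0025413421009
```

Call:
{"method": "carry_out", "body": {"claw": [0,0,0,0,0,0,0,0,0,0], "translation": [[0,0,50],[0,0,100],[0,0,110],[0,0,120],[0,0,130],[0,0,136],[0,0,140],[0,0,143],[0,0,143],[0,0,143]], "dr": [[0,0,0],[0,0,0],[0,0,0],[0,0,0],[0,0,0],[0,0,0],[0,0,0],[0,0,0],[0,0,0],[0,0,0]]}}

```text
time: 28.08
tool_pos: [0.5371, 0.3179, 0.0778]
tcp_rot: [179.9, -0.0, 99.1]
contact_force: [0.1, -0.8, -1.3]
width: 0.0508
```

Call:
{"method": "carry_out", "body": {"claw": [0.72,0.72,0.72,0.72,0.72,0.72,0.72,0.72], "translation": [[0,0,0],[0,0,0],[0,0,0],[0,0,0],[0,0,-10],[0,0,-60],[0,0,-120],[0,0,-143]], "dr": [[0,0,0],[0,0,0],[0,0,0],[0,0,0],[0,0,0],[0,0,0],[0,0,0],[0,0,0]]}}

```text
time: 29.08
tool_pos: [0.5384, 0.3191, 0.2257]
tcp_rot: [179.6, -0.2, 99.1]
contact_force: [0.6, -0.3, -0.9]
width: 0.0615
```

```bash
python3 - <<'E'
from h import *
import pickle
w=grab('wrist');pickle.dump(w,open('w7.pkl','wb'))
b=grab('side')
W=cv2.resize(w['frame'],(800,600),interpolation=cv2.INTER_CUBIC); c=cv2.resize(b['frame'][195:335,230:355],(250,280),interpolation=cv2.INTER_CUBIC);W[320:,550:]=c
cv2.imwrite('pics/w7.png',W)
E
python3 plan.py "491.8 -402 220 66.1 1 12"
```

```text
12 [1.0,1.0,1.0,1.0,1.0,1.0,1.0,1.0,1.0,1.0,1.0,1.0] [[-703,-159,0],[-703,-159,0],[-703,-159,0],[-703,-159,0],[-703,-159,0],[-703,-159,0],[-703,-159,0],[-703,-159,0],[-703,-159,0],[-703,-159,0],[-703,-159,0],[-703,-159,0]] [[0,0,0.58],[0,0,0.58],[0,0,0.58],[0,0,0.58],[0,0,0.58],[0,0,0.58],[0,0,0.58],[0,0,0.58],[0,0,0.58],[0,0,0.58],[0,0,0.58],[0,0,0.58]] [ 491.25 -401.71  220.     65.89]
```

View pics/w7.png

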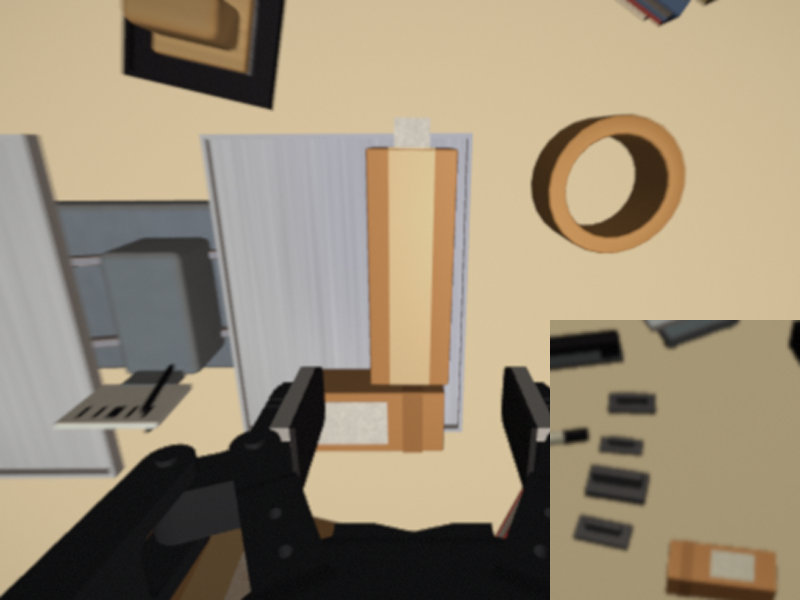

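Run:
```python
from h import *
import pickle
c=np.array([571.3,275.5]);p=np.radians(9.4);U=np.array([np.cos(p),np.sin(p)]);V=np.array([-U[1],U[0]])
def uv(w,u,v,z): q=ray(w,u*.64,v*.64,z)[:2]*1000-c; return np.round([q@U,q@V],1)
w=pickle.load(open('w7.pkl','rb'))
print('pan',uv(w,203,135,.052),uv(w,472,135,.052),uv(w,461,432,.052))
print('s +u edge',uv(w,443,451,.082),uv(w,330,449,.082),'-u v-side',uv(w,443,392,.082))
print('open',uv(w,367,148,.086),uv(w,458,148,.086),uv(w,372,384,.086),uv(w,447,384,.086))
w=pickle.load(open('w5.pkl','rb'))
print('w5 pan',uv(w,108,165,.054),uv(w,452,163,.054),uv(w,445,396,.054))
print('w5 s',[list(uv(w,*q,.084)) for q in [(367,194),(446,193),(444,357),(371,356)]])
```

```text
pan [-110.7  -81.7] [-109.9   86.8] [110.4  86.4]
s +u edge [104.5  70.1] [102.1 -10.8] -u v-side [56.  69.3]
open [-103.1   23.8] [-102.8   74.8] [47.1 21.5] [47.5 71.6]
w5 pan [-110.    85.6] [108.7  85.7] [107.3 -83.9]
w5 s [[np.float64(56.5), np.float64(69.7)], [np.float64(102.8), np.float64(70.0)], [np.float64(103.4), np.float64(-36.3)], [np.float64(55.3), np.float64(-35.2)]]
```

All inside the tray, with s at u 55..104 and open at u -103..47. Next is parcel m.

Call:
{"method": "carry_out", "body": {"claw": [1,1,1,1,1,1,1,1,1,1,1,1], "translation": [[-703,-159,0],[-703,-159,0],[-703,-159,0],[-703,-159,0],[-703,-159,0],[-703,-159,0],[-703,-159,0],[-703,-159,0],[-703,-159,0],[-703,-159,0],[-703,-159,0],[-703,-159,0]], "dr": [[0,0,0.58],[0,0,0.58],[0,0,0.58],[0,0,0.58],[0,0,0.58],[0,0,0.58],[0,0,0.58],[0,0,0.58],[0,0,0.58],[0,0,0.58],[0,0,0.58],[0,0,0.58]]}}

```text
time: 30.68
tool_pos: [0.4888, -0.4055, 0.2188]
tcp_rot: [-179.9, 0.1, 65.6]
contact_force: [-0.2, 1.2, 0.3]
width: 0.0857
```

Call:
{"method": "carry_out", "body": {"claw": [1,1,1,1,1,1,0,0,0,0,0], "translation": [[0,0,0],[0,0,60],[0,0,120],[0,0,160],[0,0,191],[0,0,191],[0,0,191],[0,0,191],[0,0,191],[0,0,191],[0,0,191]], "dr": [[0,0,0],[0,0,0],[0,0,0],[0,0,0],[0,0,0],[0,0,0],[0,0,0],[0,0,0],[0,0,0],[0,0,0],[0,0,0]]}}

```text
time: 32.05
tool_pos: [0.4926, -0.4027, 0.0316]
tcp_rot: [179.8, 0.0, 65.9]
contact_force: [-1.2, 0.4, 7.0]
width: 0.0487
```

Call:
{"method": "carry_out", "body": {"claw": [0,0,0,0,0,0], "translation": [[0,0,-60],[0,0,-120],[0,0,-180],[0,0,-191],[0,0,-191],[0,0,-191]], "dr": [[0,0,0],[0,0,0],[0,0,0],[0,0,0],[0,0,0],[0,0,0]]}}

```text
time: 32.8
tool_pos: [0.4899, -0.4004, 0.2174]
tcp_rot: [-179.7, -0.1, 65.9]
contact_force: [0.7, 0.2, -2.8]
width: 0.049
```

```bash
python3 -c "
from h import *
F=[]
for i in range(6): grab('side'); s=env.observe(); F.append(s['contact_force'][2])
print(np.mean(F),s['width'],s['tool_pos'])
"; cat cmd.json; python3 plan.py "539.6 234 220 99.4 0 12"
```

```text
-2.8896277549500593 0.048807572516822224 [ 0.4910007  -0.40149766  0.21932018]
[491.2496371277882, -401.712279153472, 220, 65.89225322921507]12 [0.0,0.0,0.0,0.0,0.0,0.0,0.0,0.0,0.0,0.0,0.0,0.0] [[600,-216,0],[600,-216,0],[600,-216,0],[600,-216,0],[600,-216,0],[600,-216,0],[600,-216,0],[600,-216,0],[600,-216,0],[600,-216,0],[600,-216,0],[600,-216,0]] [[0,0,-0.58],[0,0,-0.58],[0,0,-0.58],[0,0,-0.58],[0,0,-0.58],[0,0,-0.58],[0,0,-0.58],[0,0,-0.58],[0,0,-0.58],[0,0,-0.58],[0,0,-0.58],[0,0,-0.58]] [539.16 234.18 220.    99.12]
```

Call:
{"method": "carry_out", "body": {"claw": [0,0,0,0,0,0,0,0,0,0,0,0], "translation": [[600,-216,0],[600,-216,0],[600,-216,0],[600,-216,0],[600,-216,0],[600,-216,0],[600,-216,0],[600,-216,0],[600,-216,0],[600,-216,0],[600,-216,0],[600,-216,0]], "dr": [[0,0,-0.58],[0,0,-0.58],[0,0,-0.58],[0,0,-0.58],[0,0,-0.58],[0,0,-0.58],[0,0,-0.58],[0,0,-0.58],[0,0,-0.58],[0,0,-0.58],[0,0,-0.58],[0,0,-0.58]]}}

```text
time: 34.6
tool_pos: [0.5389, 0.235, 0.22]
tcp_rot: [-180.0, 0.0, 99.3]
contact_force: [-0.3, -0.4, -3.2]
width: 0.0488
```

Run:
```python
from h import *
import pickle
w=grab('wrist');pickle.dump(w,open('w8.pkl','wb'))
s=env.observe();print(s['tool_pos'],s['width'],s['contact_force'])
cv2.imwrite('pics/w8.png',w['frame'])
```

```text
[0.53929461 0.23285386 0.21994298] 0.0488868948967278 [ 0.54664941 -0.28721392 -2.14625975]
```

View pics/w8.png

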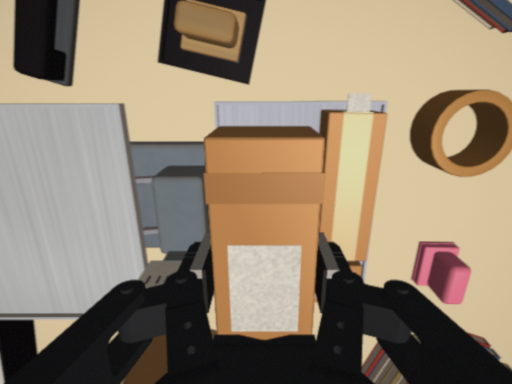

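The view shows m's end at (205..322,134) px, with the strip parcel seated at (350,185). I check the coordinates before lowering.

Run:
```python
from h import *
import pickle
c=np.array([571.3,275.5]);p=np.radians(9.4);U=np.array([np.cos(p),np.sin(p)]);V=np.array([-U[1],U[0]])
def uv(w,u,v,z): q=ray(w,u,v,z)[:2]*1000-c; return np.round([q@U,q@V],1)
w=pickle.load(open('w8.pkl','rb'))
print(uv(w,205,134,.230),uv(w,322,134,.230)); q=np.array([539.3,232.9])-c;print(q@U,q@V)
```

```text
[-104.2  -57.9] [-104.   -11.2]
-38.52799516291613 -36.80154329272498
```

Call:
{"method": "carry_out", "body": {"claw": [0,0,0,0,0,0,0,0,0,0], "translation": [[0,9,50],[0,9,100],[0,9,110],[0,9,120],[0,9,130],[0,9,136],[0,9,140],[0,9,143],[0,9,143],[0,9,143]], "dr": [[0,0,0],[0,0,0],[0,0,0],[0,0,0],[0,0,0],[0,0,0],[0,0,0],[0,0,0],[0,0,0],[0,0,0]]}}

```text
time: 35.9
tool_pos: [0.5483, 0.2358, 0.0776]
tcp_rot: [180.0, -0.0, 99.1]
contact_force: [0.3, 0.6, -1.5]
width: 0.0492
```

Call:
{"method": "carry_out", "body": {"claw": [0.7,0.7,0.7,0.7,0.7,0.7,0.7,0.7], "translation": [[0,0,0],[0,0,0],[0,0,0],[0,0,0],[0,0,-10],[0,0,-60],[0,0,-120],[0,0,-143]], "dr": [[0,0,0],[0,0,0],[0,0,0],[0,0,0],[0,0,0],[0,0,0],[0,0,0],[0,0,0]]}}

```text
time: 36.9
tool_pos: [0.5499, 0.2368, 0.2255]
tcp_rot: [179.6, -0.1, 99.1]
contact_force: [0.4, 0.4, -0.2]
width: 0.0597
```

```bash
echo "[548.0,235.6,220,99.12]">cmd.json;  python3 plan.py "450 -230 240 64 0.6 12"
```

```text
12 [0.6,0.6,0.6,0.6,0.6,0.6,0.6,0.6,0.6,0.6,0.6,0.6] [[-444,-171,-20],[-444,-171,-20],[-444,-171,-20],[-444,-171,-20],[-444,-171,-20],[-444,-171,-20],[-444,-171,-20],[-444,-171,-20],[-444,-171,-20],[-444,-171,-20],[-444,-171,-20],[-444,-171,-20]] [[0,0,0.61],[0,0,0.61],[0,0,0.61],[0,0,0.61],[0,0,0.61],[0,0,0.61],[0,0,0.61],[0,0,0.61],[0,0,0.61],[0,0,0.61],[0,0,0.61],[0,0,0.61]] [ 449.54 -229.89  240.     64.17]
```

Call:
{"method": "carry_out", "body": {"claw": [0.6,0.6,0.6,0.6,0.6,0.6,0.6,0.6,0.6,0.6,0.6,0.6], "translation": [[-444,-171,-20],[-444,-171,-20],[-444,-171,-20],[-444,-171,-20],[-444,-171,-20],[-444,-171,-20],[-444,-171,-20],[-444,-171,-20],[-444,-171,-20],[-444,-171,-20],[-444,-171,-20],[-444,-171,-20]], "dr": [[0,0,0.61],[0,0,0.61],[0,0,0.61],[0,0,0.61],[0,0,0.61],[0,0,0.61],[0,0,0.61],[0,0,0.61],[0,0,0.61],[0,0,0.61],[0,0,0.61],[0,0,0.61]]}}

```text
time: 38.4
tool_pos: [0.45, -0.2287, 0.2403]
tcp_rot: [180.0, -0.0, 64.3]
contact_force: [0.2, -0.3, 0.2]
width: 0.0513
```

```bash
cat > wts.py <<'E'
from h import *
import pickle
def find(w,zs=.006):
    g=cv2.cvtColor(w['frame'],cv2.COLOR_BGR2GRAY); m=(g<95).astype(np.uint8)
    out=[]
    for c in cv2.findContours(m,cv2.RETR_EXTERNAL,cv2.CHAIN_APPROX_NONE)[0]:
        if cv2.contourArea(c)<300: continue
        x,y,ww,h=cv2.boundingRect(c)
        q=np.array([ray(w,u,v,zs)[:2]*1000 for u,v in c[:,0]],np.float32)
        r=cv2.minAreaRect(q); b=cv2.boxPoints(r); e=max((b[1]-b[0],b[2]-b[1]),key=np.linalg.norm)
        out.append((np.round(r[0],1),np.round(sorted(r[1]),1),round(float((np.degrees(np.arctan2(e[1],e[0]))+90)%180-90),1),'border' if x<2 or y<2 or x+ww>510 or y+h>382 else ''))
    return out
if __name__=='__main__':
    w=grab('wrist');cv2.imwrite('pics/last.png',w['frame'])
    for o in find(w):print(*o)
E
python3 wts.py
python3 - <<'E'
from h import *
import pickle
b=grab('side');a=grab('scene')
A=cv2.resize(b['frame'][90:345,170:375],(480,597),interpolation=cv2.INTER_CUBIC)
B=cv2.resize(a['frame'][160:270,200:360],(320,220),interpolation=cv2.INTER_CUBIC); L=cv2.resize(cv2.imread('pics/last.png'),(320,240))
W=np.zeros((597,800,3),np.uint8);W[:,:480]=A;W[:220,480:]=B;W[240:480,480:]=L
cv2.imwrite('pics/x9.png',W)
E
```

```text
[ 667.4 -349.3] [284.7 870.9] 64.3 border
[658.4   0. ] [ 82.3 248. ] -10.6 border
[ 433.6 -180.3] [23.3 58.3] -23.3 
[ 469.9 -112.4] [33.5 69.2] -18.2 
[ 410.5 -242.3] [43.6 79.3] -26.1 
[ 374.4 -301.8] [33.8 69. ] -29.7 
[ 376.3 -148.2] [18.4 37.2] -7.3 
[427.5   7.7] [ 57.  128.3] -7.6 border
```

View pics/x9.png

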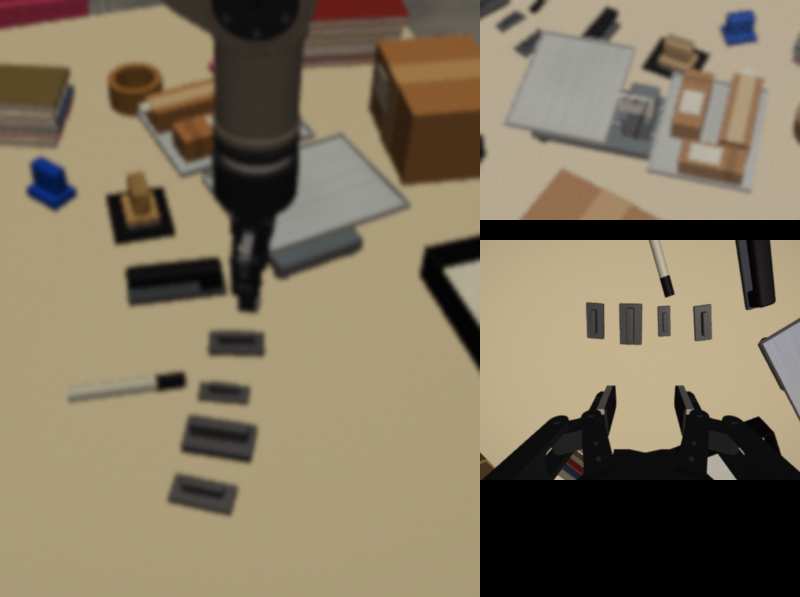

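The composite shows all three parcels flat in the goods pan (scene crop around (705,130)). The weight row is unchanged, and the detector matches the stated sizes. Now w500.

```bash
python3 plan.py "411.5 -242 100 63.5 0.6 4;411.5 -242 33 63.5 0.6 3;411.5 -242 33 63.5 0 5"; python3 plan.py "411.5 -242 200 63.5 0 4;555.8 62 200 99.4 0 8"
```

```text
12 [0.6,0.6,0.6,0.6,0.6,0.6,0.6,0.0,0.0,0.0,0.0,0.0] [[-27,-29,140],[-27,-29,140],[-27,-29,140],[-27,-29,140],[-27,-29,207],[-27,-29,207],[-27,-29,207],[-27,-29,207],[-27,-29,207],[-27,-29,207],[-27,-29,207],[-27,-29,207]] [[0,0,0.01],[0,0,0.01],[0,0,0.01],[0,0,0.01],[0,0,0.01],[0,0,0.01],[0,0,0.01],[0,0,0.01],[0,0,0.01],[0,0,0.01],[0,0,0.01],[0,0,0.01]] [ 411.67 -241.56   33.     63.6 ]
12 [0.0,0.0,0.0,0.0,0.0,0.0,0.0,0.0,0.0,0.0,0.0,0.0] [[0,0,-167],[0,0,-167],[0,0,-167],[0,0,-167],[336,-6,-167],[336,-6,-167],[336,-6,-167],[336,-6,-167],[336,-6,-167],[336,-6,-167],[336,-6,-167],[336,-6,-167]] [[0,0,0.0],[0,0,0.0],[0,0,0.0],[0,0,0.0],[0,0,-0.62],[0,0,-0.62],[0,0,-0.62],[0,0,-0.62],[0,0,-0.62],[0,0,-0.62],[0,0,-0.62],[0,0,-0.62]] [555.71  62.06 200.    99.12]
```

Call:
{"method": "carry_out", "body": {"claw": [0.6,0.6,0.6,0.6,0.6,0.6,0.6,0,0,0,0,0], "translation": [[-27,-29,140],[-27,-29,140],[-27,-29,140],[-27,-29,140],[-27,-29,207],[-27,-29,207],[-27,-29,207],[-27,-29,207],[-27,-29,207],[-27,-29,207],[-27,-29,207],[-27,-29,207]], "dr": [[0,0,0.01],[0,0,0.01],[0,0,0.01],[0,0,0.01],[0,0,0.01],[0,0,0.01],[0,0,0.01],[0,0,0.01],[0,0,0.01],[0,0,0.01],[0,0,0.01],[0,0,0.01]], "squeeze": 80}}

```text
time: 40.05
tool_pos: [0.413, -0.2422, 0.0352]
tcp_rot: [179.8, -0.0, 63.6]
contact_force: [-1.8, 0.8, 8.0]
width: 0.0122
```

Call:
{"method": "carry_out", "body": {"claw": [0,0,0,0,0,0,0,0,0,0,0,0], "translation": [[0,0,-20],[0,0,-60],[0,0,-120],[0,0,-167],[336,-6,-167],[336,-6,-167],[336,-6,-167],[336,-6,-167],[336,-6,-167],[336,-6,-167],[336,-6,-167],[336,-6,-167]], "dr": [[0,0,0],[0,0,0],[0,0,0],[0,0,0],[0,0,-0.62],[0,0,-0.62],[0,0,-0.62],[0,0,-0.62],[0,0,-0.62],[0,0,-0.62],[0,0,-0.62],[0,0,-0.62]]}}

```text
time: 41.55
tool_pos: [0.5547, 0.0606, 0.1997]
tcp_rot: [-179.9, 0.1, 99.1]
contact_force: [-0.1, -0.6, -5.4]
width: 0.012
```

Call:
{"method": "carry_out", "body": {"claw": [0,0,0,0,0], "translation": [[0,0,40],[0,0,55],[0,0,65],[0,0,71],[0,0,71]], "dr": [[0,0,0],[0,0,0],[0,0,0],[0,0,0],[0,0,0]]}}

```text
time: 42.18
tool_pos: [0.5563, 0.062, 0.1299]
tcp_rot: [179.9, 0.0, 99.1]
contact_force: [0.2, -0.4, -5.1]
width: 0.0124
```

Call:
{"method": "carry_out", "body": {"claw": [0.4,0.4,0.4,0.4,0.4,0.4,0.4], "translation": [[0,0,0],[0,0,0],[0,0,0],[0,0,0],[0,0,-15],[0,0,-60],[0,0,-80]], "dr": [[0,0,0],[0,0,0],[0,0,0],[0,0,0],[0,0,0],[0,0,0],[0,0,0]]}}

```text
time: 43.05
tool_pos: [0.5573, 0.0624, 0.213]
tcp_rot: [179.7, 0.0, 99.1]
contact_force: [-0.1, 0.4, 0.2]
width: 0.0337
```

```bash
echo "[555.71,62.06,209,99.12]">cmd.json;  python3 plan.py "500 -112 209 72 0.5 6"; python3 plan.py "470.5 -112 80 72 0.5 4"
```

```text
6 [0.5,0.5,0.5,0.5,0.5,0.5] [[-163,-83,0],[-163,-83,0],[-163,-83,0],[-163,-83,0],[-163,-83,0],[-163,-83,0]] [[0,0,0.47],[0,0,0.47],[0,0,0.47],[0,0,0.47],[0,0,0.47],[0,0,0.47]] [ 499.6  -112.04  209.     72.19]
4 [0.5,0.5,0.5,0.5] [[-9,-28,129],[-9,-28,129],[-9,-28,129],[-9,-28,129]] [[0,0,0.0],[0,0,0.0],[0,0,0.0],[0,0,0.0]] [ 470.18 -112.04   80.     72.19]
```

Move to just above w200a, and use the wrist picture numerically to recheck its position.

Call:
{"method": "carry_out", "body": {"claw": [0.5,0.5,0.5,0.5,0.5,0.5], "translation": [[-163,-83,0],[-163,-83,0],[-163,-83,0],[-163,-83,0],[-163,-83,0],[-163,-83,0]], "dr": [[0,0,0.47],[0,0,0.47],[0,0,0.47],[0,0,0.47],[0,0,0.47],[0,0,0.47]]}}

```text
time: 43.8
tool_pos: [0.5004, -0.1102, 0.2097]
tcp_rot: [180.0, -0.0, 72.4]
contact_force: [0.1, 0.8, 1.3]
width: 0.0427
```

```bash
python3 wts.py; cp pics/last.png pics/l1.png; python3 -c "
from h import *
a=grab('scene');cv2.imwrite('pics/sc1.png',a['frame'])"
```

```text
[ 705.9 -188.9] [262.2 797.3] 72.3 border
[617.4 124.1] [ 69. 140.] 9.0 border
[ 470.1 -111.7] [32.6 68.7] -18.1 
[ 434.3 -178.6] [23.5 58.6] -23.0 
[530.2  59.3] [  3.6 224.7] -80.7 border
[ 374.5 -301.3] [36.1 69.4] -30.0 
[ 376.3 -149.4] [18.9 36.8] -7.3 
[422.6 138.6] [53.7 71.3] 86.1 border
[423.7   2.8] [ 44.2 129. ] -7.5 border
```

Call:
{"method": "carry_out", "body": {"claw": [0.5,0.5,0.5,0.5,0.5,0.5,0,0,0,0,0], "translation": [[-9,-28,60],[-9,-28,120],[-9,-28,120],[-9,-28,160],[-9,-28,181],[-9,-28,181],[-9,-28,181],[-9,-28,181],[-9,-28,181],[-9,-28,181],[-9,-28,181]], "dr": [[0,0,0],[0,0,0],[0,0,0],[0,0,0],[0,0,0],[0,0,0],[0,0,0],[0,0,0],[0,0,0],[0,0,0],[0,0,0]]}}

```text
time: 45.28
tool_pos: [0.4721, -0.1121, 0.0304]
tcp_rot: [179.8, -0.0, 72.2]
contact_force: [-0.8, 1.2, 7.0]
width: 0.0072
```

```bash
echo "[470.18,-112.04,28,72.19]">cmd.json; python3 plan.py "470 -112 190 72.2 0 4;566.4 -2 190 99.4 0 5; 566.4 -2 150 99.4 0 2"
```

```text
11 [0.0,0.0,0.0,0.0,0.0,0.0,0.0,0.0,0.0,0.0,0.0] [[0,0,-162],[0,0,-162],[0,0,-162],[0,0,-162],[134,58,-162],[134,58,-162],[134,58,-162],[134,58,-162],[134,58,-162],[134,58,-122],[134,58,-122]] [[0,0,-0.0],[0,0,-0.0],[0,0,-0.0],[0,0,-0.0],[0,0,-0.47],[0,0,-0.47],[0,0,-0.47],[0,0,-0.47],[0,0,-0.47],[0,0,-0.47],[0,0,-0.47]] [566.39  -2.2  150.    99.12]
```

Call:
{"method": "carry_out", "body": {"claw": [0,0,0,0,0,0,0,0,0,0,0,0], "translation": [[0,0,-20],[0,0,-80],[0,0,-140],[0,0,-162],[134,58,-162],[134,58,-162],[134,58,-162],[134,58,-162],[134,58,-162],[134,58,-122],[134,58,-92],[134,58,-92]], "dr": [[0,0,0],[0,0,0],[0,0,0],[0,0,0],[0,0,-0.47],[0,0,-0.47],[0,0,-0.47],[0,0,-0.47],[0,0,-0.47],[0,0,-0.47],[0,0,-0.47],[0,0,-0.47]]}}

```text
time: 46.78
tool_pos: [0.5639, -0.0042, 0.1187]
tcp_rot: [-179.7, 0.0, 98.9]
contact_force: [-0.5, -0.3, -2.2]
width: 0.0076
```

Call:
{"method": "carry_out", "body": {"claw": [0,0.2,0.2,0.4,0.4,0.4,0.4,0.4,0.4], "translation": [[0,0,0],[0,0,0],[0,0,0],[0,0,0],[0,0,0],[0,0,0],[0,0,-20],[0,0,-70],[0,0,-89]], "dr": [[0,0,0],[0,0,0],[0,0,0],[0,0,0],[0,0,0],[0,0,0],[0,0,0],[0,0,0],[0,0,0]]}}

```text
time: 47.9
tool_pos: [0.568, -0.002, 0.2123]
tcp_rot: [179.7, 0.0, 99.1]
contact_force: [0.5, -0.1, -0.1]
width: 0.0341
```

```bash
echo "[566.39,-2.2,209,99.12]">cmd.json;  python3 plan.py "465 -180 209 67 0.5 6"
```

```text
6 [0.5,0.5,0.5,0.5,0.5,0.5] [[-159,-128,0],[-159,-128,0],[-159,-128,0],[-159,-128,0],[-159,-128,0],[-159,-128,0]] [[0,0,0.56],[0,0,0.56],[0,0,0.56],[0,0,0.56],[0,0,0.56],[0,0,0.56]] [ 465.21 -179.48  209.     67.03]
```

Call:
{"method": "carry_out", "body": {"claw": [0.5,0.5,0.5,0.5,0.5,0.5], "translation": [[-159,-128,0],[-159,-128,0],[-159,-128,0],[-159,-128,0],[-159,-128,0],[-159,-128,0]], "dr": [[0,0,0.56],[0,0,0.56],[0,0,0.56],[0,0,0.56],[0,0,0.56],[0,0,0.56]]}}

```text
time: 48.65
tool_pos: [0.4665, -0.1775, 0.2093]
tcp_rot: [180.0, -0.1, 67.2]
contact_force: [0.6, 0.6, -0.4]
width: 0.0428
```

```bash
cat > beam.py <<'E'
from h import *
import pickle
c=np.array([.6103,.0405]);p=np.radians(9.4);U=np.array([np.cos(p),np.sin(p)]);V=np.array([-U[1],U[0]])
def row(f):
    "mean image row (sub-pixel) of the weight pan's front edge: crossing bright pan -> table along columns"
    g=f['frame'].astype(float); s=g[...,2]-g[...,0]   # red-blue: table warm, pan neutral
    rows=[]
    for u in np.linspace(-.02,.09,12):
        P0=proj(f,[*(c+u*U-.085*V),.076]); col=int(round(P0[0])); r0=int(P0[1])-22
        seg=cv2.GaussianBlur(s[r0:r0+40,col:col+1],(1,5),0)[:,0]
        d=np.diff(seg); rows.append(r0+np.argmax(d)-P0[1])
    dz=proj(f,[*(c-.085*V),.086])[1]-proj(f,[*(c-.085*V),.076])[1]
    return np.round(rows,1),np.median(rows)/dz*10
if __name__=='__main__':
    print('empty level',row(pickle.load(open('v0.pkl','rb'))[1])); 
    print('s only(+22)',row(pickle.load(open('v5.pkl','rb'))[1]))
    f=grab('side');print('now',row(f))
E
python3 beam.py; python3 wts.py
```

```text
empty level (array([7.8, 7.8, 7.8, 7.8, 7.8, 6.8, 1.8, 1.8, 1.8, 1.8, 1.7, 1.7]), np.float64(-17.583946916519107))
s only(+22) (array([ 7.8,  7.8,  7.8,  7.8,  7.8,  6.8, -3.2, -3.2, -3.2, -3.2, -3.3,
       -3.3]), np.float64(-7.415821179638967))
now (array([ 7.8,  7.8,  7.8,  7.8,  7.8,  6.8, -1.2, -1.2, -0.2, -0.2, -0.3,
       -0.3]), np.float64(-13.45601861086444))
[ 665.4 -269.4] [261.6 786.5] 67.2 border
[622.6  42.4] [ 46.7 100.6] 9.1 
[659.   -5.4] [122.6 310.6] -16.6 border
[ 433.5 -179.8] [23.4 58.1] -22.8 
[ 374.5 -301.6] [34.7 69.3] -29.7 
[ 376.6 -148.7] [18.4 36. ] -6.8 
[425.4 105.7] [ 9.7 43.6] -7.6 border
[425.1   6.3] [ 52.8 132.5] -7.6 border
```

The pan edge reads about +9.5 mm, about 100 g short, which agrees with the lift forces (200+300+300 = 800 g). So w100 completes the load.

Call:
{"method": "carry_out", "body": {"claw": [0.5,0.5,0.5,0.5,0.5,0.5,0,0,0,0,0], "translation": [[-13,-29,60],[-13,-29,120],[-13,-29,120],[-13,-29,160],[-13,-29,183],[-13,-29,183],[-13,-29,183],[-13,-29,183],[-13,-29,183],[-13,-29,183],[-13,-29,183]], "dr": [[0,0,0],[0,0,0],[0,0,0],[0,0,0],[0,0,0],[0,0,0],[0,0,0],[0,0,0],[0,0,0],[0,0,0],[0,0,0]]}}

```text
time: 50.12
tool_pos: [0.4352, -0.1805, 0.0282]
tcp_rot: [179.8, -0.0, 67.0]
contact_force: [-0.4, 1.1, 6.9]
width: 0.005
```

```bash
echo "[433.4,-179.1,26,67.03]">cmd.json; python3 plan.py "433.4 -179.1 200 67 0 4;654.4 78.3 200 99.4 0 8"
```

```text
12 [0.0,0.0,0.0,0.0,0.0,0.0,0.0,0.0,0.0,0.0,0.0,0.0] [[0,0,-174],[0,0,-174],[0,0,-174],[0,0,-174],[323,103,-174],[323,103,-174],[323,103,-174],[323,103,-174],[323,103,-174],[323,103,-174],[323,103,-174],[323,103,-174]] [[0,0,0.0],[0,0,0.0],[0,0,0.0],[0,0,0.0],[0,0,-0.56],[0,0,-0.56],[0,0,-0.56],[0,0,-0.56],[0,0,-0.56],[0,0,-0.56],[0,0,-0.56],[0,0,-0.56]] [654.28  78.09 200.    99.12]
```

Call:
{"method": "carry_out", "body": {"claw": [0,0,0,0,0,0,0,0,0,0,0,0], "translation": [[0,0,-20],[0,0,-80],[0,0,-140],[0,0,-174],[323,103,-174],[323,103,-174],[323,103,-174],[323,103,-174],[323,103,-174],[323,103,-174],[323,103,-174],[323,103,-174]], "dr": [[0,0,0],[0,0,0],[0,0,0],[0,0,0],[0,0,-0.56],[0,0,-0.56],[0,0,-0.56],[0,0,-0.56],[0,0,-0.56],[0,0,-0.56],[0,0,-0.56],[0,0,-0.56]]}}

```text
time: 51.62
tool_pos: [0.6537, 0.0755, 0.2006]
tcp_rot: [-180.0, 0.1, 99.0]
contact_force: [-0.3, -0.5, -1.0]
width: 0.0052
```

Call:
{"method": "carry_out", "body": {"claw": [0,0,0,0,0,0], "translation": [[0,0,40],[0,0,70],[0,0,85],[0,0,92],[0,0,94],[0,0,94]], "dr": [[0,0,0],[0,0,0],[0,0,0],[0,0,0],[0,0,0],[0,0,0]]}}

```text
time: 52.38
tool_pos: [0.6551, 0.0772, 0.1074]
tcp_rot: [179.9, -0.0, 99.1]
contact_force: [-0.2, 0.5, -0.2]
width: 0.0048
```

Call:
{"method": "carry_out", "body": {"claw": [0.2,0.2,0.3,0.3,0.3,0.3,0.3,0.3,0.3,0.3], "translation": [[0,0,0],[0,0,0],[0,0,0],[0,0,0],[0,0,0],[0,0,-15],[0,0,-60],[0,0,-100],[0,0,-134],[0,0,-134]], "dr": [[0,0,0],[0,0,0],[0,0,0],[0,0,0],[0,0,0],[0,0,0],[0,0,0],[0,0,0],[0,0,0],[0,0,0]]}}

```text
time: 53.62
tool_pos: [0.6566, 0.0775, 0.2453]
tcp_rot: [179.5, -0.0, 99.1]
contact_force: [0.7, -0.3, -0.7]
width: 0.0256
```

```bash
echo "[654.28,78.09,240,99.12]">cmd.json; python3 plan.py "680 90 300 99.1 0.3 12"
```

```text
12 [0.3,0.3,0.3,0.3,0.3,0.3,0.3,0.3,0.3,0.3,0.3,0.3] [[8,27,-60],[8,27,-60],[8,27,-60],[8,27,-60],[8,27,-60],[8,27,-60],[8,27,-60],[8,27,-60],[8,27,-60],[8,27,-60],[8,27,-60],[8,27,-60]] [[0,0,0.0],[0,0,0.0],[0,0,0.0],[0,0,0.0],[0,0,0.0],[0,0,0.0],[0,0,0.0],[0,0,0.0],[0,0,0.0],[0,0,0.0],[0,0,0.0],[0,0,0.0]] [679.67  90.27 300.    99.12]
```

Call:
{"method": "carry_out", "body": {"claw": [0.3,0.3,0.3,0.3,0.3,0.3,0.3,0.3,0.3,0.3,0.3,0.3], "translation": [[90,41,-60],[90,41,-60],[90,41,-60],[90,41,-60],[90,41,-60],[90,41,-60],[90,41,-60],[90,41,-60],[90,41,-60],[90,41,-60],[90,41,-60],[90,41,-60]], "dr": [[0,0,0],[0,0,0],[0,0,0],[0,0,0],[0,0,0],[0,0,0],[0,0,0],[0,0,0],[0,0,0],[0,0,0],[0,0,0],[0,0,0]]}}

```text
time: 55.12
tool_pos: [0.6806, 0.1725, 0.3003]
tcp_rot: [180.0, 0.0, 99.1]
contact_force: [1.0, -0.6, -0.0]
width: 0.026
```

```bash
python3 beam.py
python3 - <<'E'
from h import *
w=grab('wrist');a=grab('scene');b=grab('side')
W=np.zeros((600,800,3),np.uint8);W[:384,:512]=w['frame']
W[:264,512:]=cv2.resize(a['frame'][155:265,200:320],(288,264),interpolation=cv2.INTER_CUBIC)
W[264:600,512:]=cv2.resize(b['frame'][150:346,190:358],(288,336),interpolation=cv2.INTER_CUBIC)
W[384:,:512]=cv2.resize(a['frame'][160:250,260:475],(512,216),interpolation=cv2.INTER_CUBIC)
cv2.imwrite('pics/f.png',W)
E
```

```text
empty level (array([7.8, 7.8, 7.8, 7.8, 7.8, 6.8, 1.8, 1.8, 1.8, 1.8, 1.7, 1.7]), np.float64(-17.583946916519107))
s only(+22) (array([ 7.8,  7.8,  7.8,  7.8,  7.8,  6.8, -3.2, -3.2, -3.2, -3.2, -3.3,
       -3.3]), np.float64(-7.415821179638967))
now (array([7.8, 7.8, 7.8, 7.8, 7.8, 6.8, 1.8, 1.8, 1.8, 1.8, 1.7, 1.7]), np.float64(-17.583946916519107))
```

View pics/f.png

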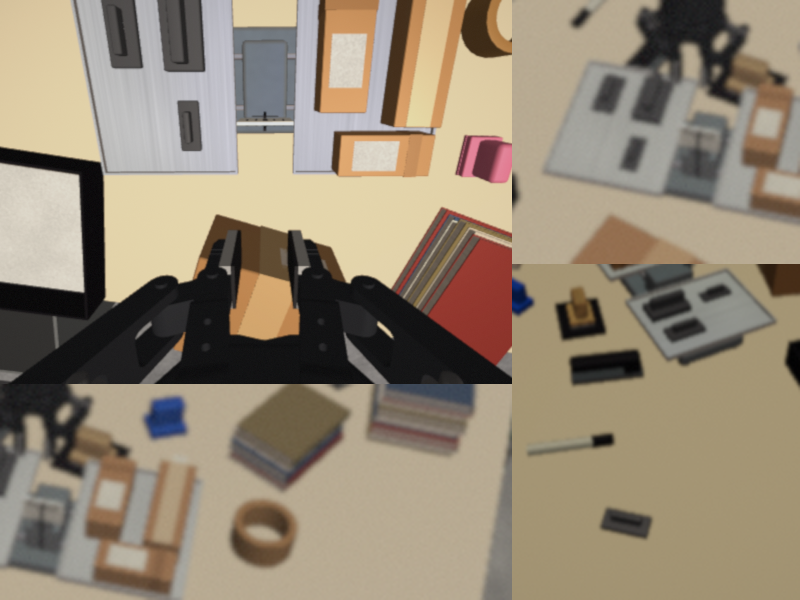

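The pointer is centred at (265,120) px. The weight-pan edge reads the same as when the balance was empty and level. All parcels lie flat in the tray, the block stands on its rest, and the bystanders are unmoved. I hand in.

```bash
python3 -c "
from h import *
s=env.observe();print(s['time'],np.abs(s['dq']).max());print(job.finish_job())"
```

```text
55.325 0.10731632176323143
the job is handed in; nothing more can be done
None
```

The job is done and handed in at 55.3 s of the 210 s allowed.

- **Strip:** I pressed it with the block from the tab end to the far end, at readings of about 7–11 N. The sole's centre ran about 124 mm along the strip, and the parcel did not shift. The block is back upright on its rest.
- **Parcels:** The open parcel, parcel_s and parcel_m all lie flat in the goods pan. Their lift forces suggested about 300, 200 and 300 g, so 800 g together; parcel_l was not there.
- **Weights:** w500, one w200 and w100 are in the other pan. The second w200 stays on the table.

**Last checks:** The pointer was centred. The weight pan's edge was in the same image row as when the balance was empty and level, to within a pixel (about 4 mm). The block was on its rest, and the tape roll, stapler and look-alikes looked unmoved. The robot was clear of everything and still. No weight was found displaced and I saw no grip slip.

None of these checks failed. The one odd reading was a parcel-shift check at the end of the stroke, when the block hid the parcel; repeated after lifting the block, it showed no shift.

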